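# Load the gel tray into the tank and stand its comb

## Robot

A 7-joint arm with a two-finger parallel gripper is mounted at the origin on the work surface. World frame = base frame: x ahead of the robot, y to its left, z up, the work surface at z = 0. Lengths are in mm, angles in rad, forces in N, time in s.
With the tool pointing down it reaches from about 400 to 875 mm from the base axis. Payload 4.4 kg.
Tool frame: the origin (TCP) lies on the centre line of the jaws, within the pads' length; the fingertips stand 14 mm ahead of it and the grasp point (between the pads) lies 5 mm behind it (tips_ahead is the distance from the TCP to the fingertips, in mm); z points along the fingers, y is the line along which they close (so a half turn about z gives the same grasp; the last joint's range is limited). The gripper opens to 85 mm and grips with 20 to 120 N. Pads are 22 mm wide; open, the fingers measure 114 mm over their backs; the gripper's body (76 mm by 85 mm) begins 54 mm behind the grasp point. The pads swing forward as they close: fully open they stand 13 mm farther back than shut.
Start: joints at [-1.248, 0.628, 0.038, 1.517, -0.027, 0.996, -0.02], TCP at [246.379, 601.511, 245.313] pointing down, gripper open.
Joint ranges: [-3.06, 3.06], [-0.37, 2.12], [-1.25, 1.32], [0.18, 2.47], [-1.1, 4.24], [0.23, 1.98], [-2.94, 2.94]. Speed limits (rad/s): [2.57, 2.57, 3.14, 3.14, 3.14, 3.14, 3.14].

## Interface

Orientations are given as [roll, pitch, yaw] about the fixed x, y, z axes, in that order (R = Rz(yaw) Ry(pitch) Rx(roll)).
In Python, from cell import * gives the robot as it stands.
- The arm moves only by the tool move_arm, never from a script. Its argument "rows" is text: rows parted by semicolons, each of 7 numbers parted by spaces: the shift along the tool's x, y, z scaled (see below), then the turn, a rotation vector about the tool's x, y, z scaled (see below), then the closure, from -1 (fully open) to 1 (shut). A call has 1 to 12 rows; each row is the pose to reach, as a shift and turn from the pose commanded when the call began, along the tool's axes at that moment; what a row does not reach only later rows make up. The controller multiplies each number of a shift by 0.3 m and each number of a turn by pi/2 rad. A row lasts 1/12 s, in which the tool goes at most 41.7 mm and 7.16 degrees, less where a joint would pass 70% of its speed; a pose out of reach is approached as far as the arm can. A call with a number of a shift or a turn outside -1 to 1 is refused whole. A call with a gripper value outside its range is refused whole. The fingers move at their own pace and stop on an object; the grip force is fixed at half the most. Time passes only in rows, so rows that repeat a pose let the fingers close. It gives the time, the measured TCP pose, the force, the opening and the grip force at its end, in the units of the state.
- read_state(): the state, without advancing time (a new reading comes with each control period).
- get_image(name): name is "scene" or "top" or "wrist"; returns a dict with "img" (384x512x3 uint8, red, green, blue), "vfov" (degrees; the focal length in pixels is half the picture's height over the tangent of half this angle, whatever the lens; pixels are square), "cx", "cy" (the principal point, pixels), "extrinsics" (4x4, takes a point from camera to world coordinates); the wrist camera has in their place "T_tool_cam" (4x4, takes a point from camera to tool coordinates, whose origin is the TCP and whose axes are the flange's). Camera axes: x right, y up, looking along -z (the intrinsics and any distortion apply to the point x, -y, -z); pixel columns grow to the right and rows downward; lengths in mm; the calibration is good to about 2 mm. A picture is of the moment at which its call begins: read the wrist's pose just before it. There is no depth.
- finish_job(): hands the job in; it is judged then, once.
The state is a dict: "clock": time; "qpos": joint angles; "qd": joint speeds; "tau": joint torques, N m; "eef_pos": TCP position; "tool_rot": TCP orientation; "force": force on the tool from outside, world axes, zero at the start; "torque": the same for the moment, N m; "width": finger opening in mm; "gripper_force": force on a finger pad.
Only numpy, scipy, OpenCV 4.12 (cv2) and the standard library are available. Lean on these libraries where they do the work, as an engineer would, in place of code of your own. Each camera call takes 0.05 s, during which the arm holds its last target. There are 200 camera calls.

## Task

Take the orange gel tray off the sloped drying rack and seat it flat and square in the pocket of the blue gel tank, fully home, either way round. Then stand the green comb, teeth down and upright, in the pair of notches across the tray, fully home, and let go. Lower both parts into place rather than dropping them, and leave the bottle, the tip box and the jar undisturbed.

Things in the scene. Friction and masses are not known exactly. Their poses are not given: they have to be found in the camera images.
- tray: Orange gel tray, 84 (x) x 62 (y) x 27 (z) mm, 0.12 kg: 5 mm floor (lowest 2.5 mm inset 1.5 mm), 4 mm side walls along x at y = +-27 to 31, x ends open. Origin: centre of underside; z out of its open top. Same after a half turn about z. Starts loose on the rack's 26 degree slope, top leaning towards the robot. Grip across y outside, fingertips 9 mm or more above its underside.
- tray_slot (a point): Centre of the tray's comb slot, midway between the walls, 12 mm above the tray's underside: the level of the notch bottoms. The slot is a notch in the middle of each side wall, 7 mm wide (x), 15 mm deep, open at the top. Axes as the tray's.
- dock: Blue gel tank on a white foot, fixed, 200 (x) x 130 (y) mm, a rectangular pocket in its top. Origin: centre of its underside. Flat rim about the pocket 48 mm above the bench, 30 mm wide at the y sides; at x = +-69 to 79 mm stand end walls, 60 mm above the bench.
- dock_seat (a point): Centre of the pocket's floor, 40 mm above the bench. The pocket is 88 (x) x 66 (y) mm, 8 mm deep: 2 mm clearance all round the tray. z up, x along its long side. Seated, the tray's origin lies here.
- rack: Steel drying rack, grey foot 140 x 150 mm, fixed, left or right of the tank. Origin: centre on the bench. Its face slopes 26 degrees, rising to the rack's +x (away from the robot). The tray lies on it against an 8 mm lip at the low end, underside's centre 65 mm above the bench on the rack's y axis.
- rack_bar (a point): Middle of the rack's carrying bar, 10 mm thick, 132 mm long along rack y, at rack x = 28 mm, 175 mm above the bench. Its posts (y = +-66) stand at rack x = 62 mm up to 145 mm, then bend forward to it. It blocks a gripper coming straight down on the tray; one tilted 26 degrees, moving along the tray's z, passes in front of and below it.
- comb: Green gel comb, 0.04 kg, standing loose in the holder. Origin: centre of its teeth's underside; z up, y along its width, x through its thickness. Teeth z 0-5 mm, 50 mm wide; plate 66 mm wide z 5-23 mm, 5 mm thick (3 mm below z 8). Home, the plate's lower edge rests on the notch bottoms: origin 5 mm below tray_slot, x along the tray's x. Same after a half turn about z.
- comb_bar (a point): Centre of the comb's grip bar, on top of its plate, 32 mm above the comb's origin: 10 mm thick (x), 50 mm wide (y), 18 mm high. Grip it across x from above.
- holder: Grey comb holder, fixed, 60 x 90 mm, on the other side of the tank than the rack. Origin: centre on the bench. Two ridges 22 mm high with a 7 mm slot between them along its y; in it the comb stands on a floor 8 mm above the bench, so its bar's underside is 9 mm above the ridges.
- buffer: White bottle with a blue cap, 64 mm diameter, 115 mm high, loose, beyond the tank. Origin: centre of its underside. Leave alone.
- tipbox: Blue box of pipette tips, 80 x 115 x 52 mm, loose, beyond the tank. Origin: centre of its underside. Leave alone.
- jar: Small amber jar, 48 mm diameter, 60 mm high, loose, on the left side. Origin: centre of its underside. Leave alone.
Things that resemble listed ones, but are neither listed nor needed, are in the scene too. Several things have the shape of the tray; the one meant has the colours described above.

How it is judged:
By the outcome, as a careful person would: the job done as asked, in the order asked, and still so for the second after the job is handed in, with the robot touching nothing.
It also fails if it takes over 64 s, if anything falls off the work surface, if the arm or the gripper's body presses on something with over 40 N, if the wrist force passes 120 N, or if a joint passes its speed limit or range.

## Working session

There is one attempt and no reset: what is moved stays moved. The work goes in short steps, Python scripts to look and compute and a tool call to move; the robot and the scene stay as the last step left them, time stands still between calls to the robot, and variables do not carry over. Pictures are saved under pics/ and viewed, at most 10 in all, crops included, and the job is handed in when it is done.

Besides the shell and the picture viewer there is one more tool, called after "Request:" as name(argument=value, ...) on one line, values as JSON. move_arm: Moves the arm, as the interface text tells. Its arguments: {"type":"object","properties":{"rows":{"type":"string"}},"required":["rows"]}

```bash
mkdir -p pics; ls; python3 - <<'E'
from cell import *
import cv2,numpy as np
s=read_state();print({k:np.round(v,3).tolist() if not isinstance(v,dict) else v for k,v in s.items()})
a=get_image("scene");b=get_image("top")
for n,d in(("scene",a),("top",b)):
    print(n,{k:(np.round(v,3).tolist()) for k,v in d.items() if k!="img"})
    np.save(f"pics/{n}0.npy",d["img"]); cv2.imwrite(f"pics/{n}0.png",d["img"][:,:,::-1])
E
```

```text
pics
{'clock': 0.0, 'qpos': [-1.248, 0.629, 0.038, 1.518, -0.027, 0.996, -0.02], 'qd': [0.001, -0.001, -0.001, 0.001, -0.001, -0.0, -0.0], 'tau': [-0.001, -56.338, 1.227, -19.344, 0.011, 0.01, -0.0], 'eef_pos': [246.127, 600.94, 244.379], 'tool_rot': [-3.14, 0.0, 2.753], 'force': [-0.548, -0.782, 0.367], 'torque': [0.001, -0.029, -0.017], 'gripper_force': 0.0, 'width': 85.568}
scene {'vfov': 48.163, 'cx': 255.98, 'cy': 189.845, 'extrinsics': [[-0.53, -0.543, 0.651, 1282.15], [0.848, -0.335, 0.411, 336.66], [-0.005, 0.77, 0.638, 773.909], [0.0, 0.0, 0.0, 1.0]]}
top {'vfov': 43.939, 'cx': 245.096, 'cy': 188.179, 'extrinsics': [[0.01, 0.994, -0.107, 466.152], [-1.0, 0.011, 0.007, -76.298], [0.008, 0.106, 0.994, 1328.655], [0.0, 0.0, 0.0, 1.0]]}
```

View pics/scene0.png

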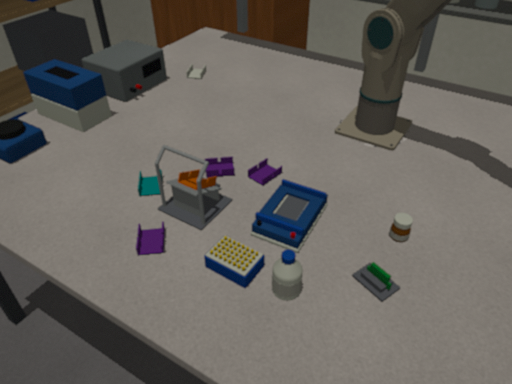

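View pics/top0.png

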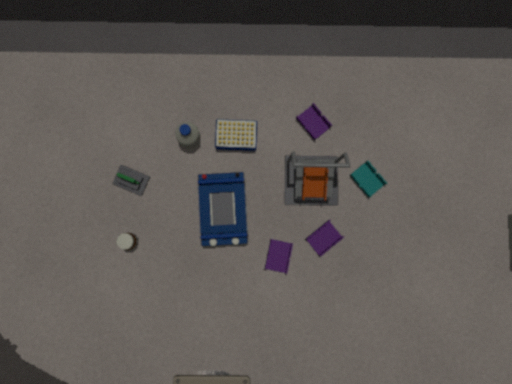

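The scene shows one orange tray, on the rack at scene (197,181) / top (315,183). The purple trays at top (314,122), (324,238) and (279,256) and the teal one at (368,179) are decoys lying on the bench. The tank is at top (222,209), and the comb in its holder at top (130,180). I'll take coarse positions and one enlarged crop to confirm.

```bash
cat > h.py <<'E'
from cell import *
import cv2,numpy as np
from scipy.spatial.transform import Rotation as R
def Tst(s=None):
    s=s or read_state();T=np.eye(4);T[:3,:3]=R.from_euler('xyz',s["tool_rot"]).as_matrix();T[:3,3]=s["eef_pos"];return T
def shot(n):
    T=Tst() if n=="wrist" else None
    d=get_image(n);d["T"]=T@d["T_tool_cam"] if n=="wrist" else np.array(d["extrinsics"]);return d
def ray(d,u,v):
    f=d["img"].shape[0]/2/np.tan(np.radians(d["vfov"])/2)
    r=d["T"][:3,:3]@np.array([(u-d["cx"])/f,-(v-d["cy"])/f,-1]);return d["T"][:3,3],r
def onz(d,u,v,z):
    o,r=ray(d,u,v);return o+r*(z-o[2])/r[2]
def proj(d,p):
    f=d["img"].shape[0]/2/np.tan(np.radians(d["vfov"])/2)
    c=np.linalg.inv(d["T"])@np.append(p,1);return np.array([d["cx"]+f*c[0]/-c[2],d["cy"]+f*c[1]/c[2]])
def blob(img,lo,hi,minA=20):
    m=cv2.inRange(cv2.cvtColor(img,cv2.COLOR_RGB2HSV),np.array(lo),np.array(hi))
    cs,_=cv2.findContours(m,cv2.RETR_EXTERNAL,cv2.CHAIN_APPROX_NONE)
    return m,sorted([c for c in cs if cv2.contourArea(c)>=minA],key=cv2.contourArea,reverse=True)
def go(target,Rt=None):
    "shift/turn numbers from commanded(~measured) pose to target pos (mm), rot matrix"
    T=Tst();sh=T[:3,:3].T@(np.array(target)-T[:3,3])/300
    rv=R.from_matrix(T[:3,:3].T@(T[:3,:3] if Rt is None else Rt)).as_rotvec()/(np.pi/2)
    return np.round(np.r_[sh,rv],3).tolist()
E
python3 - <<'E'
from h import *
d=shot("top");s=shot("scene");w=shot("wrist")
cv2.imwrite("pics/w0.png",w["img"][:,:,::-1])
print(np.round(w["T_tool_cam"],3).tolist(),w["vfov"],w["cx"],w["cy"])
for n,u,v,z in(("tray",315,183,75),("dock",222,209,48),("comb",128,180,49),("jar",126,241,60),("bottle",187,134,115),("box",236,134,52)):print(n,onz(d,u,v,z).round())
for n,lo,hi in(("orange",(3,150,80),(15,255,255)),("green",(50,120,50),(75,255,255))):
    for x in(d,s):
        m,c=blob(x["img"],lo,hi,5);print(n,[(cv2.minAreaRect(k)) for k in c[:3]])
a=cv2.resize(d["img"][110:270,260:400],None,fx=2.85,fy=2.85,interpolation=3)
b=cv2.resize(s["img"][130:270,120:250],None,fx=3,fy=3,interpolation=3)
H=min(a.shape[0],b.shape[0]);cv2.imwrite("pics/crop0.png",np.hstack([a[:H],b[:H]])[:,:,::-1])
E
```

```text
[[-0.001, 0.947, 0.322, 82.792], [1.0, 0.0, 0.001, 0.706], [0.001, 0.322, -0.947, -127.62], [0.0, 0.0, 0.0, 1.0]] 59.72215235818624 254.50944330685044 189.84974284386107
tray [ 616. -270.   75.]
dock [546. -24.  48.]
comb [622. 232.  49.]
jar [458. 228.  60.]
bottle [736.  67. 115.]
box [751. -59.  52.]
orange [((314.6144104003906, 187.9824981689453), (23.92983627319336, 21.069154739379883), 2.602562189102173), ((315.5, 171.0), (8.0, 23.0), 90.0)]
orange [((187.70986938476562, 178.46585083007812), (18.928281784057617, 19.220382690429688), 6.709837436676025), ((208.4807891845703, 181.4038543701172), (8.825226783752441, 14.904828071594238), 78.69007110595703)]
green [((125.89655303955078, 177.7586212158203), (17.45536231994629, 3.3425159454345703), 21.801406860351562)]
green [((381.0000305175781, 274.5000305175781), (30.405588150024414, 10.60660171508789), 45.0)]
```

View pics/crop0.png

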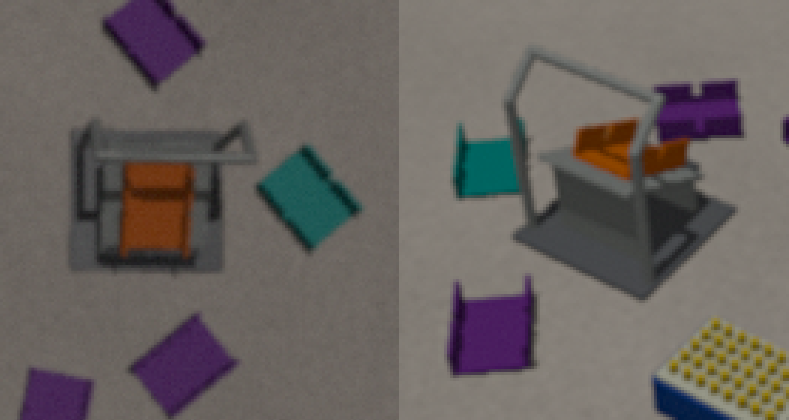

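The crop confirms it: the orange tray is on the rack under the bar, while the purple and teal ones lie on the bench. Next I'll fly the wrist camera over the comb, then the tank, then the rack.

```bash
python3 - <<'E'
from h import *
Rt=R.from_euler('xyz',[np.pi,0,np.pi]).as_matrix()
print(go([540,230,300],Rt), Tst()[:3,:3].round(3).tolist())
E
```

```text
[-1.375, -0.774, -0.183, -0.001, -0.0, -0.247] [[-0.925, 0.379, -0.0], [0.379, 0.925, -0.001], [0.0, -0.001, -1.0]]
```

Request:
move_arm(rows="-0.69 -0.39 -0.18 0 0 0 -1;-0.69 -0.39 -0.18 0 0 0 -1;-0.69 -0.39 -0.18 0 0 0 -1;-0.69 -0.39 -0.18 0 0 0 -1;-0.69 -0.39 -0.18 0 0 0 -1;-0.69 -0.39 -0.18 0 0 0 -1;-0.69 -0.39 -0.18 0 0 0 -1")

```text
clock: 0.83
eef_pos: [400.8, 407.2, 301.3]
tool_rot: [-3.141, 0.007, 2.74]
force: [1.1, 0.2, 0.0]
width: 85.2
gripper_force: 0.0
```

Request:
move_arm(rows="-0.69 -0.39 0 0 0 -0.247 -1;-0.69 -0.39 0 0 0 -0.247 -1;-0.69 -0.39 0 0 0 -0.247 -1;-0.69 -0.39 0 0 0 -0.247 -1;-0.69 -0.39 0 0 0 -0.247 -1;-0.69 -0.39 0 0 0 -0.247 -1;-0.69 -0.39 0 0 0 -0.247 -1;-0.69 -0.39 0 0 0 -0.247 -1")

```text
clock: 1.5
eef_pos: [541.9, 225.9, 299.0]
tool_rot: [-3.141, -0.0, 3.136]
force: [-0.8, 0.3, 0.7]
width: 85.5
gripper_force: 0.0
```

```bash
python3 - <<'E'
from h import *
s=read_state();print(s["clock"],s["eef_pos"],s["tool_rot"],np.round(s["qpos"],2))
d=shot("wrist");np.save("pics/comb1.npy",d["img"]);np.save("pics/comb1T.npy",d["T"]);cv2.imwrite("pics/comb1.png",d["img"][:,:,::-1])
m,c=blob(d["img"],(45,100,40),(80,255,255));print([cv2.minAreaRect(k) for k in c[:3]])
Rt=R.from_euler('xyz',[np.pi,0,np.pi]).as_matrix();print(go([520,-10,290],Rt))
E
```

```text
1.5 [541.85536968 225.86414405 298.97754527] [-3.14092133e+00 -1.18077511e-04  3.13593812e+00] [-0.44  0.48 -0.01  1.63  0.01  1.03  1.12]
[((264.1165771484375, 217.52444458007812), (51.27394485473633, 13.978429794311523), 18.970407485961914)]
[0.067, -0.794, 0.03, 0.0, -0.001, -0.001]
```

View pics/comb1.png

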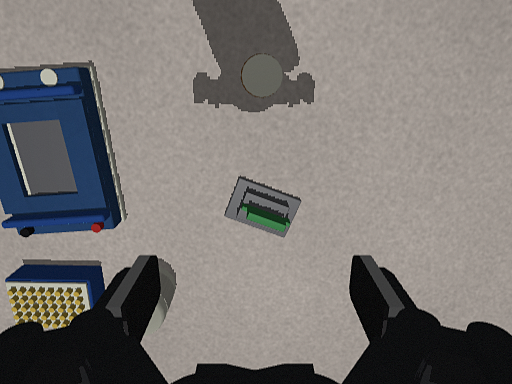

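The wrist view shows the comb bar at (266,218) in its holder, the jar at (262,76), and the tank at left, with its pocket around (45,158). The next stops are above the tank and above the rack.

Request:
move_arm(rows="0.067 -0.78 0.02 0 0 0 -1;0.067 -0.78 0.02 0 0 0 -1;0.067 -0.78 0.02 0 0 0 -1;0.067 -0.78 0.02 0 0 0 -1;0.067 -0.78 0.02 0 0 0 -1;0.067 -0.78 0.02 0 0 0 -1;0.067 -0.78 0.02 0 0 0 -1;0.067 -0.78 0.02 0 0 0 -1;0.067 -0.78 0.02 0 0 0 -1")

```text
clock: 2.3
eef_pos: [520.5, -3.2, 293.4]
tool_rot: [3.14, 0.0, -3.139]
force: [-0.6, 0.0, -0.2]
width: 85.4
gripper_force: 0.0
```

```bash
python3 - <<'E'
from h import *
s=read_state();print(s["clock"],s["eef_pos"],s["tool_rot"],np.round(s["qpos"],2))
d=shot("wrist");np.save("pics/tank1.npy",d["img"]);np.save("pics/tank1T.npy",d["T"]);cv2.imwrite("pics/tank1.png",d["img"][:,:,::-1])
Rt=R.from_euler('xyz',[np.pi,-np.radians(26),np.pi]).as_matrix();print(Rt.round(2));print(go([470,-260,260],Rt))
E
```

```text
2.3 [520.47931276  -3.19396999 293.39030606] [ 3.13986077e+00  1.80794341e-04 -3.13902450e+00] [-0.06  0.39  0.02  1.81 -0.01  0.94  1.54]
[[-0.9   0.   -0.44]
 [ 0.    1.    0.  ]
 [ 0.44  0.   -0.9 ]]
[0.172, -0.856, 0.11, 0.0, 0.289, 0.002]
```

View pics/tank1.png

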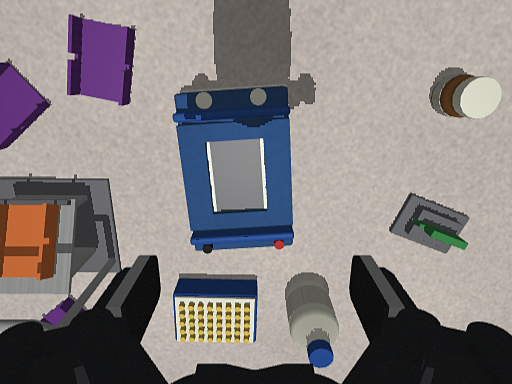

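The pocket outline is clear at about (207–267, 138–213), and the tray is visible at left at (25,240). I'll move to the rack with the tilt.

```bash
python3 - <<'E'
from h import *
d=shot("wrist")
Rt=R.from_euler('xyz',[np.pi,np.radians(26),np.pi]).as_matrix();print(go([500,-262,280],Rt))
img=d["img"]
hsv=cv2.cvtColor(img,cv2.COLOR_RGB2HSV)
blue=cv2.inRange(hsv,np.array((100,120,20)),np.array((125,255,255)))
roi=np.zeros_like(blue);roi[125:225,190:285]=255
hole=cv2.bitwise_and(cv2.bitwise_not(blue),roi)
cs,_=cv2.findContours(hole,cv2.RETR_EXTERNAL,cv2.CHAIN_APPROX_NONE)
c=max(cs,key=cv2.contourArea);x,y,w,h=cv2.boundingRect(c);print(cv2.contourArea(c),x,y,w,h)
P=np.array([onz(d,u,v,48)[:2] for u,v in c[:,0,:]],np.float32)
r=cv2.minAreaRect(P);print(r)
E
```

```text
[0.072, -0.863, 0.043, 0.001, -0.289, 0.002]
3877.5 205 138 62 75
((547.976806640625, -22.729957580566406), (86.32592010498047, 65.57868194580078), 3.902855157852173)
```

Request:
move_arm(rows="0.072 -0.863 0.043 0 0 0 -1;0.072 -0.863 0.043 0 0 0 -1;0.072 -0.863 0.043 0 -0.289 0 -1;0.072 -0.863 0.043 0 -0.289 0 -1;0.072 -0.863 0.043 0 -0.289 0 -1;0.072 -0.863 0.043 0 -0.289 0 -1;0.072 -0.863 0.043 0 -0.289 0 -1;0.072 -0.863 0.043 0 -0.289 0 -1;0.072 -0.863 0.043 0 -0.289 0 -1;0.072 -0.863 0.043 0 -0.289 0 -1")

```text
clock: 3.23
eef_pos: [499.3, -263.6, 280.4]
tool_rot: [3.14, 0.454, -3.142]
force: [0.5, 0.7, 1.4]
width: 85.4
gripper_force: 0.0
```

```bash
python3 - <<'E'
from h import *
s=read_state();print(s["clock"],s["eef_pos"],s["tool_rot"],np.round(s["qpos"],2))
d=shot("wrist");np.save("pics/rack1.npy",d["img"]);np.save("pics/rack1T.npy",d["T"]);cv2.imwrite("pics/rack1.png",d["img"][:,:,::-1])
m,c=blob(d["img"],(3,150,50),(16,255,255));print([cv2.minAreaRect(k) for k in c[:4]])
E
```

```text
3.2333 [ 499.2962813  -263.60465899  280.39749351] [ 3.14022215  0.45373155 -3.14151578] [ 0.76  0.34 -0.24  2.07 -0.42  0.39  2.49]
[((250.0, 169.5), (77.0, 58.0), 90.0)]
```

View pics/rack1.png

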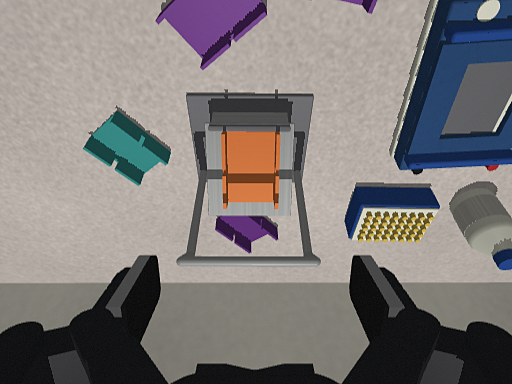

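The orange tray is at (250,170) with wall tops at columns about 222–279, on the rack with the bar at row 261. I'll measure it in the plane of the wall tops.

```bash
python3 - <<'E'
from h import *
d=shot("wrist");m,c=blob(d["img"],(3,150,50),(16,255,255));h=cv2.convexHull(c[0])[:,0,:]
print(cv2.approxPolyDP(cv2.convexHull(c[0]),3,True)[:,0,:].tolist())
a=np.radians(26);n=np.array([-np.sin(a),0,np.cos(a)]);ex=np.array([np.cos(a),0,np.sin(a)])
X=616.
for off in(27,):
  for it in range(8):
    P0=np.array([X,0,65])+off*n
    Q=[]
    for u,v in h:
        o,r=ray(d,u,v);p=o+r*((P0-o)@n)/(r@n);Q.append([(p-np.array([X,0,65]))@ex,p[1]])
    Q=np.array(Q,np.float32);rc=cv2.minAreaRect(Q);X+=((Q[:,0].min()+Q[:,0].max())/2)*np.cos(a)
  print(off,X,rc)
cam=d["T"][:3,3]-np.array([X,-270,65]);print("cam in tray",cam@ex,cam[1],cam@n)
# bar: bright grey row profile at column 250, and its ends
g=cv2.cvtColor(d["img"],cv2.COLOR_RGB2GRAY);print(g[245:280,200].tolist(),g[245:280,300].tolist());print(g[261,170:190].tolist(),g[261,308:330].tolist())
for u,v in((178,261),(250,261),(320,261)):print(onz(d,u,v,175).round(1))
# foot front corners at z~0..6
for u,v in((187,93),(313,93)):print(onz(d,u,v,4).round(1))
E
```

```text
[[277, 131], [276, 207], [222, 207], [221, 131]]
27 619.0257257809621 ((-0.00031280517578125, -267.6351318359375), (84.34374237060547, 61.52477264404297), 0.09352412819862366)
cam in tray -95.61140406080028 7.717977129586188 373.5135324192116
[176, 174, 176, 174, 172, 170, 172, 175, 177, 183, 131, 75, 73, 77, 90, 112, 128, 137, 180, 164, 151, 171, 177, 177, 177, 174, 174, 179, 172, 170, 171, 171, 172, 174, 180] [207, 199, 196, 190, 186, 187, 183, 175, 181, 187, 171, 108, 68, 76, 84, 103, 122, 132, 175, 169, 148, 163, 170, 170, 175, 176, 171, 171, 172, 178, 177, 174, 170, 171, 175]
[181, 176, 176, 177, 171, 95, 112, 116, 124, 128, 127, 126, 127, 128, 126, 127, 126, 126, 127, 126] [121, 120, 119, 120, 120, 120, 121, 118, 113, 107, 91, 159, 182, 177, 179, 172, 166, 168, 176, 176, 176, 173]
[ 649.9 -336.6  175. ]
[ 649.8 -266.   175. ]
[ 649.6 -197.4  175. ]
[ 562.9 -340.1    4. ]
[ 562.6 -193.9    4. ]
```

The size comes out at 84.3 x 61.5 mm (given: 84 x 62), and the bar position agrees (650−28≈620). So the tray origin is (619,−267.6,65) with yaw about 0. I'll approach along the tray normal.

```bash
python3 - <<'E'
from h import *
Rt=R.from_euler('xyz',[np.pi,np.radians(26),np.pi]).as_matrix()
a=np.radians(26);n=np.array([-np.sin(a),0,np.cos(a)]);t=np.array([619.3,-267.6,65])
for k in(100,24):print(go(t+k*n,Rt))
E
```

```text
[-0.042, -0.02, 0.487, 0.002, 0.0, 0.002]
[-0.041, -0.021, 0.74, 0.002, 0.0, 0.002]
```

Request:
move_arm(rows="-0.042 -0.02 0.2 0.002 0 0.002 -1;-0.042 -0.02 0.3 0.002 0 0.002 -1;-0.042 -0.02 0.4 0.002 0 0.002 -1;-0.042 -0.02 0.487 0.002 0 0.002 -1;-0.042 -0.02 0.487 0.002 0 0.002 -1;-0.042 -0.02 0.487 0.002 0 0.002 -1;-0.042 -0.02 0.487 0.002 0 0.002 -1;-0.042 -0.02 0.487 0.002 0 0.002 -1")

```text
clock: 4.0
eef_pos: [578.5, -271.7, 162.1]
tool_rot: [3.137, 0.442, -3.141]
force: [-0.6, -0.1, -0.0]
width: 85.3
gripper_force: 0.0
```

```bash
python3 - <<'E'
from h import *
Rt=R.from_euler('xyz',[np.pi,np.radians(26),np.pi]).as_matrix()
a=np.radians(26);n=np.array([-np.sin(a),0,np.cos(a)]);t=np.array([619.3,-267.6,65])
print(np.round(read_state()["qpos"],2));print(go(t+24*n,Rt))
d=shot("wrist");m,c=blob(d["img"],(3,150,50),(16,255,255));h=cv2.convexHull(c[0])
H=cv2.approxPolyDP(h,3,True)[:,0,:];print(H.tolist())
for u,v in H:
    o,r=ray(d,u,v);p=o+r*((t+27*n-o)@n)/(r@n);print((p-t).round(1),((p-t)@Rt).round(1))
cv2.imwrite("pics/rack2.png",d["img"][:,:,::-1])
E
```

```text
[ 0.54  0.61 -0.05  2.   -0.91  0.23  2.94]
[0.016, 0.012, 0.271, 0.003, -0.008, 0.0]
[[304, 137], [309, 149], [302, 259], [216, 259], [212, 169], [215, 136]]
[-50.   27.3   5.6] [ 42.5  27.3 -27. ]
[-43.3  30.8   8.9] [ 35.   30.8 -27. ]
[26.5 29.8 42.9] [-42.6  29.8 -27. ]
[ 26.4 -30.2  42.9] [-42.5 -30.2 -27. ]
[-31.7 -30.4  14.6] [ 22.2 -30.4 -27. ]
[-50.6 -27.7   5.3] [ 43.2 -27.7 -27. ]
```

View pics/rack2.png

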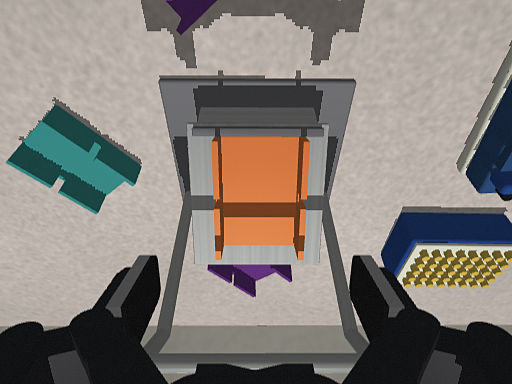

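The tray estimate is confirmed, with corners within about 1 mm. However, joints 6 and 7 are at their limits (0.23 and 2.94), so I need a better wrist branch. I'll fit a kinematic model from the recorded states.

```bash
cat > kin.py <<'E'
import numpy as np
from scipy.spatial.transform import Rotation as R
from scipy.optimize import least_squares
import itertools,json
D=[([-1.248,.628,.038,1.517,-.027,.996,-.02],[246.379,601.511,245.313],[-3.14,0,2.753]),
([-.44,.48,-.01,1.63,.01,1.03,1.12],[541.86,225.86,298.98],[-3.1409,-.0001,3.1359]),
([-.06,.39,.02,1.81,-.01,.94,1.54],[520.5,-3.2,293.4],[3.1399,.0002,-3.139]),
([.76,.34,-.24,2.07,-.42,.39,2.49],[499.3,-263.6,280.4],[3.1402,.4537,-3.1415])]
def fk(q,p,sg):
    h,L1,L2,L3,e,w,yo=p;M=R.from_euler
    r=M('z',-q[0]);x=np.array([0,0,h])
    r=r*M('y',q[1])*M('z',sg[0]*q[2]);x=x+r.apply([e,0,L1])
    r=r*M('y',q[3]);x=x+r.apply([-e,0,L2]);r=r*M('z',sg[1]*q[4])
    r=r*M('y',q[5]);x=x+r.apply([w,0,L3]);r=r*M('z',sg[2]*q[6]+yo)
    return x,r
def fit(D):
    best=None
    for sg in itertools.product((1,-1),repeat=3):
        def f(p):
            o=[]
            for q,x,t in D:
                a,b=fk(q,p,sg);o+=list((a-x));o+=list(300*(b.inv()*R.from_euler('xyz',t)).as_rotvec())
            return np.r_[o,(np.array(p[4:6]))*.02]
        for y in(np.pi/2,-np.pi/2):
            s=least_squares(f,[330,500,400,300,0,0,y])
            if best is None or s.cost<best[0]:best=(s.cost,s.x,sg,s.fun)
    return best
if __name__=="__main__":
    from cell import read_state
    s=read_state();D.append((list(s["qpos"]),list(s["eef_pos"]),list(s["tool_rot"])))
    b=fit(D);print(b[0],b[1].round(2),b[2]);print(b[3].round(1)[:-2].reshape(-1,6))
    json.dump([b[1].tolist(),b[2]],open("kin.json","w"))
E
python3 kin.py
```

```text
1320.8188727117172 [252.68 540.61 325.3  279.44  27.01 -19.28  -4.71] (-1, -1, -1)
[[-27.9   7.3  -4.3   0.8  -0.1  -1. ]
 [-12.5  26.3  -2.5  -0.6   1.    1.6]
 [  8.1  27.6   0.   -0.3   0.4  -0.4]
 [  0.4   7.6   5.    2.2  -2.    1. ]
 [ -1.9   1.4   1.7   0.    0.   -1.1]]
```

```bash
python3 - <<'E'
s=open('kin.py').read()
s=s.replace("h,L1,L2,L3,e,w,yo=p","h,L1,L2,L3,e,w,yo,sy,uy,fy,wy,e2=p").replace("x=np.array([0,0,h])","x=r.apply([0,sy,h])")
s=s.replace("[e,0,L1]","[e,uy,L1]").replace("[-e,0,L2]","[e2,fy,L2]").replace("[w,0,L3]","[w,wy,L3]")
s=s.replace("(np.array(p[4:6]))*.02","np.delete(np.array(p),[0,1,2,3,6])*.02").replace("[330,500,400,300,0,0,y]","[330,420,400,300,0,0,y,0,0,0,0,0]").replace("[:-2].r","[:-7].r")
open('kin.py','w').write(s)
E
python3 kin.py
```

```text
10.296743349447228 [324.57 572.09 363.42 349.59  -2.79  -9.74  -4.71   4.12  -8.89  -8.89
 -14.69  -2.57] (-1, -1, -1)
[[-0.3  0.6 -0.4  0.8 -0.1 -1. ]
 [-1.   0.   0.3 -0.6  1.   1.6]
 [ 0.5 -1.   0.1 -0.3  0.4 -0.4]
 [ 0.1  0.1 -0.4  2.2 -2.   1. ]
 [-0.1 -0.   0.4  0.   0.  -1.1]]
```

```bash
cat > ik.py <<'E'
from kin import *
p,sg=json.load(open("kin.json"));
LO=np.array([-3.06,-.37,-1.25,.18,-1.1,.23,-2.94]);HI=np.array([3.06,2.12,1.32,2.47,4.24,1.98,2.94])
def ik(x,Rt,q0,w=0.02,m=0.03):
    def f(q):
        a,b=fk(q,p,sg);return np.r_[(a-x)/10,30*(b.inv()*R.from_matrix(Rt)).as_rotvec(),w*(q-q0)]
    s=least_squares(f,np.clip(q0,LO+m+.01,HI-m-.01),bounds=(LO+m,HI-m));return s.x,np.abs(s.fun[:6]).max()
E
python3 - <<'E'
from ik import *
a=np.radians(26);n=np.array([-np.sin(a),0,np.cos(a)]);t=np.array([619.3,-267.6,65])
rng=np.random.default_rng(0)
for yaw in(np.pi,0):
  Rt=R.from_matrix(np.column_stack([[-np.cos(a)*(1 if yaw else -1),0,-np.sin(a)*(1 if yaw else -1)],[0,1 if yaw else -1,0],-n])).as_matrix()
  S=[]
  for i in range(60):
    q0=rng.uniform(LO,HI);q0[0]=rng.uniform(-.3,1.3);q,e=ik(t+24*n,Rt,q0)
    if e<.3:
        mar=np.minimum(q-LO,HI-q).min()
        if not any(np.abs(q-z).max()<.3 for _,z in S):S.append((mar,q))
  print(yaw);[print(round(m,2),z.round(2)) for m,z in sorted(S,key=lambda k:-k[0])[:8]]
E
```

```text
3.141592653589793
0.23 [ 1.04  0.94 -0.9   2.05  1.73  0.46  0.49]
0.03 [ 1.17  1.11 -1.22  2.05  1.71  0.77  0.58]
0
0.03 [ 1.17  1.11 -1.22  2.05  1.71  0.77 -2.56]
0.03 [ 0.93  0.86 -0.67  2.05  1.8   0.26 -2.76]
```

```bash
python3 - <<'E'
from ik import *
a=np.radians(26);n=np.array([-np.sin(a),0,np.cos(a)]);t=np.array([619.3,-267.6,65])
rng=np.random.default_rng(0)
for th in(10,14,18,22):
 for yaw in(np.pi,0):
  b=np.radians(th);c=1 if yaw else -1
  Rt=np.column_stack([[-np.cos(b)*c,0,-np.sin(b)*c],[0,c,0],[np.sin(b),0,-np.cos(b)]])
  S=[]
  for i in range(40):
    q0=np.array([.6,.65,-.1,2,-.6,.4,2.4 if c>0 else -.7])+rng.normal(0,.4,7) if i%2 else rng.uniform(LO,HI)
    q0[0]=rng.uniform(0,1);q,e=ik(t+26*n,Rt,q0)
    if e<.3:
        mar=np.minimum(q-LO,HI-q).min()
        if not any(np.abs(q-z).max()<.25 for _,z in S):S.append((mar,q))
  print(th,yaw);[print(round(m,2),z.round(2)) for m,z in sorted(S,key=lambda k:-k[0])[:5]]
E
```

```text
10 3.141592653589793
0.42 [ 0.89  0.9  -0.83  1.82  0.99  0.68  1.11]
0.26 [ 0.27  0.8   0.24  1.76 -0.53  0.49  2.45]
0.22 [ 0.64  0.79 -0.38  1.81  0.47  0.45  1.56]
0.2 [ 0.39  0.78  0.03  1.78 -0.21  0.43  2.17]
0.19 [ 0.5   0.78 -0.15  1.79  0.09  0.42  1.9 ]
10 0
0.29 [ 0.95  0.95 -0.96  1.82  1.09  0.78 -2.11]
0.25 [ 0.29  0.79  0.2   1.77 -0.48  0.48 -0.74]
0.22 [ 0.63  0.79 -0.36  1.81  0.43  0.45 -1.56]
0.2 [ 0.39  0.78  0.02  1.78 -0.2   0.43 -0.98]
0.19 [ 0.48  0.77 -0.13  1.79  0.05  0.42 -1.21]
14 3.141592653589793
0.31 [ 0.97  0.94 -0.94  1.88  1.18  0.68  0.95]
0.22 [ 0.81  0.83 -0.63  1.88  0.9   0.45  1.18]
0.2 [ 0.23  0.8   0.32  1.82 -0.82  0.46  2.74]
0.12 [ 0.37  0.77  0.08  1.83 -0.47  0.35  2.42]
0.08 [ 0.47  0.76 -0.08  1.85 -0.14  0.31  2.12]
14 0
0.19 [ 0.28  0.79  0.24  1.82 -0.72  0.42 -0.49]
0.15 [ 1.04  1.02 -1.1   1.88  1.28  0.82 -2.25]
0.14 [ 0.72  0.8  -0.47  1.88  0.68  0.37 -1.77]
0.09 [ 0.62  0.77 -0.32  1.87  0.39  0.32 -1.51]
0.09 [ 0.45  0.76 -0.05  1.85 -0.21  0.32 -0.95]
18 3.141592653589793
0.34 [ 0.99  0.92 -0.91  1.94  1.31  0.57  0.85]
0.03 [ 1.11  1.08 -1.22  1.94  1.45  0.86  0.78]
0.03 [ 0.41  0.76  0.04  1.89 -0.66  0.26  2.63]
0.03 [ 0.3   0.78  0.24  1.87 -0.97  0.36  2.91]
0.03 [ 0.75  0.79 -0.47  1.94  0.86  0.26  1.21]
18 0
0.26 [ 0.94  0.88 -0.81  1.94  1.24  0.49 -2.25]
0.03 [ 0.75  0.79 -0.47  1.94  0.86  0.26 -1.93]
0.03 [ 0.24  0.79  0.33  1.87 -1.07  0.42 -0.15]
0.03 [ 1.11  1.08 -1.22  1.94  1.45  0.86 -2.36]
0.03 [ 0.41  0.76  0.04  1.89 -0.66  0.26 -0.51]
22 3.141592653589793
0.1 [ 1.12  1.05 -1.15  2.    1.55  0.74  0.68]
0.03 [ 0.86  0.83 -0.61  2.    1.37  0.26  0.76]
22 0
0.09 [ 0.9   0.85 -0.68  2.    1.41  0.32 -2.41]
0.07 [ 1.13  1.06 -1.18  2.    1.56  0.77 -2.46]
0.03 [ 0.41  0.76  0.09  1.92 -1.07  0.26 -0.09]
```

Only an awkward elbow reaches the full 26° tilt. The pads only need to be parallel to the walls, so any pitch that clears the bar will do. A 12° tilt passes about 8 mm in front of the bar with comfortable joints, so I'll back off and re-orient to 12°.

```bash
cat >> h.py <<'E'
def rot(th,yaw=np.pi):
    return R.from_euler('xyz',[np.pi,np.radians(th),yaw]).as_matrix()
A=np.radians(26);N=np.array([-np.sin(A),0,np.cos(A)]);TR=np.array([619.3,-267.6,65])
E
python3 - <<'E'
from h import *
Rt=rot(12);g=TR+20*N;print(g,Rt[:,2]);print(go(g-150*Rt[:,2],Rt))
E
```

```text
[ 610.53257706 -267.6          82.97588093] [ 2.07911691e-01  9.70028412e-17 -9.78147601e-01]
[-0.099, 0.017, -0.201, 0.002, 0.148, -0.0]
```

Request:
move_arm(rows="0 0 -0.15 0 0 0 -1;0 0.01 -0.2 0 0 0 -1;-0.05 0.017 -0.201 0.002 0.07 0 -1;-0.099 0.017 -0.201 0.002 0.148 0 -1;-0.099 0.017 -0.201 0.002 0.148 0 -1;-0.099 0.017 -0.201 0.002 0.148 0 -1;-0.099 0.017 -0.201 0.002 0.148 0 -1")

```text
clock: 4.63
eef_pos: [578.9, -268.0, 229.0]
tool_rot: [3.14, 0.21, 3.139]
force: [-0.6, -0.1, -0.4]
width: 85.4
gripper_force: 0.0
```

```bash
python3 - <<'E'
from h import *
Rt=rot(12);g=TR+20*N;s=read_state();print(s["eef_pos"],s["tool_rot"],np.round(s["qpos"],2));print(go(g,Rt))
E
```

```text
[ 578.86571376 -268.04719368  228.97584823] [3.13953462 0.21002515 3.1393017 ] [ 0.16  0.58  0.44  1.77 -0.53  0.72  2.46]
[-0.002, 0.001, 0.498, 0.001, 0.0, -0.001]
```

Tracking is good. I'll descend along the tool axis, then close.

Request:
move_arm(rows="-0.002 0.001 0.1 0 0 0 -1;-0.002 0.001 0.2 0 0 0 -1;-0.002 0.001 0.3 0 0 0 -1;-0.002 0.001 0.36 0 0 0 -1;-0.002 0.001 0.41 0 0 0 -1;-0.002 0.001 0.45 0 0 0 -1;-0.002 0.001 0.48 0 0 0 -1;-0.002 0.001 0.498 0 0 0 -1;-0.002 0.001 0.498 0 0 0 -1;-0.002 0.001 0.498 0 0 0 -1")

```text
clock: 5.47
eef_pos: [610.6, -268.8, 83.1]
tool_rot: [3.14, 0.21, 3.136]
force: [-0.6, -0.5, -0.1]
width: 85.6
gripper_force: 0.0
```

```bash
python3 - <<'E'
from h import *
Rt=rot(12);g=TR+20*N;s=read_state();print(s["eef_pos"],s["tool_rot"],np.round(s["qpos"],2),s["force"]);print(go(g,Rt))
d=shot("wrist");cv2.imwrite("pics/rack3.png",d["img"][:,:,::-1])
E
```

```text
[ 610.63744824 -268.77138447   83.11518286] [3.13986173 0.20956715 3.13645427] [ 0.25  0.8   0.28  1.79 -0.67  0.46  2.58] [-0.63489821 -0.45236364 -0.14898585]
[0.0, 0.004, 0.0, 0.0, 0.0, -0.003]
```

View pics/rack3.png

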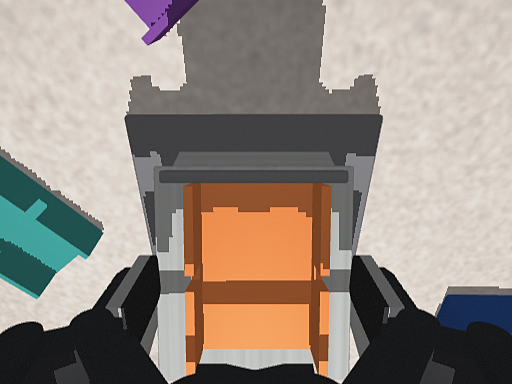

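The fingers straddle both walls at the notches (rows 265–300, columns 185 and 330). I'll close.

Request:
move_arm(rows="0 0.004 0 0 0 0 0.3;0 0.004 0 0 0 0 1;0 0.004 0 0 0 0 1;0 0.004 0 0 0 0 1;0 0.004 0 0 0 0 1;0 0.004 0 0 0 0 1;0 0.004 0 0 0 0 1;0 0.004 0 0 0 0 1")

```text
clock: 6.18
eef_pos: [610.9, -267.2, 83.8]
tool_rot: [3.14, 0.21, 3.137]
force: [-2.5, 1.2, 5.3]
width: 60.1
gripper_force: 65.1
```

```bash
python3 - <<'E'
from h import *
s=read_state();print(s["eef_pos"],s["tool_rot"],np.round(s["qpos"],2),s["force"],s["width"],s["gripper_force"])
d=shot("wrist");cv2.imwrite("pics/rack4.png",cv2.resize(d["img"][230:384,120:390],None,fx=2.9,fy=2.9)[:,:,::-1])
E
```

```text
[ 610.8679793  -267.22117193   83.84434697] [3.13975579 0.21008959 3.13704899] [ 0.24  0.8   0.28  1.79 -0.67  0.46  2.58] [-2.52059842  1.15728423  5.28007484] 60.077440716959224 65.10782869532704
```

View pics/rack4.png

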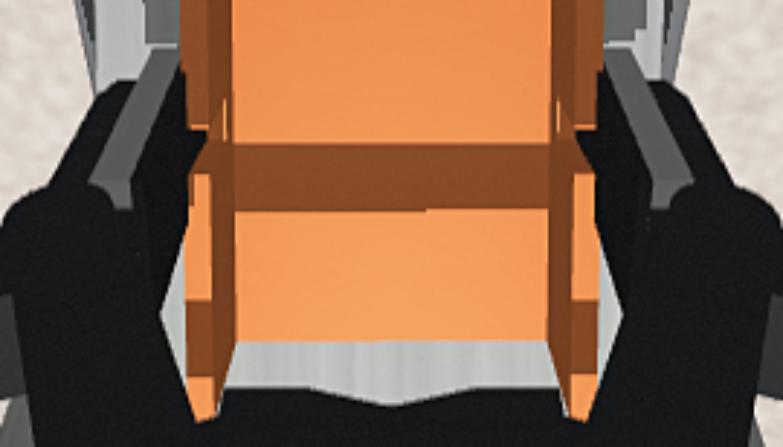

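The tray is held (width 60.1, force 65 N). I'll lift along the tray normal, then clear upward.

```bash
python3 - <<'E'
from h import *
g=Tst()[:3,3]
for k in(g+45*N,np.array([575,-268,200])):print(go(k))
E
```

```text
[0.036, -0.0, -0.146, 0.0, 0.0, 0.0]
[0.036, -0.002, -0.404, 0.0, 0.0, 0.0]
```

Request:
move_arm(rows="0.006 0.004 -0.025 0 0 0 1;0.012 0.004 -0.05 0 0 0 1;0.024 0.004 -0.1 0 0 0 1;0.036 0.004 -0.146 0 0 0 1;0.036 0.004 -0.23 0 0 0 1;0.036 0.004 -0.32 0 0 0 1;0.036 0.004 -0.404 0 0 0 1;0.036 0.004 -0.404 0 0 0 1;0.036 0.004 -0.404 0 0 0 1")

```text
clock: 6.98
eef_pos: [574.9, -266.6, 201.1]
tool_rot: [3.141, 0.212, 3.136]
force: [-1.4, 1.1, -0.9]
width: 60.2
gripper_force: 65.7
```

```bash
python3 - <<'E'
from h import *
s=read_state();print(s["eef_pos"],s["tool_rot"],np.round(s["qpos"],2),s["force"],s["width"])
Rt=rot(-14,np.pi+.068);print(Rt.round(2));print(go([548,-22.7,175],Rt))
from ik import *
for z in(175,60):
  for q0 in(np.array(s["qpos"]),):print(ik(np.array([548,-22.7,z]),Rt,q0))
d=shot("wrist");np.save("pics/held.npy",d["img"]);m,c=blob(d["img"],(3,150,50),(16,255,255));h=cv2.approxPolyDP(cv2.convexHull(c[0]),3,True)[:,0,:]
print(h.tolist())
# hull corners on wall-top plane in tray-tool frame (tray normal tilted 14deg from tool -z), origin TCP
b=np.radians(14);T=d["T_tool_cam"];f=192/np.tan(np.radians(d["vfov"])/2)
n=np.array([np.sin(b),0,-np.cos(b)])
for sg in(1,-1):
  n=np.array([sg*np.sin(b),0,-np.cos(b)]);ex=np.array([np.cos(b),0,sg*np.sin(b)])
  for u,v in h:
    r=T[:3,:3]@np.array([(u-d["cx"])/f,-(v-d["cy"])/f,-1]);o=T[:3,3];pt=o+r*((7-o@n)/(r@n));print(sg,u,v,round(pt@ex,1),round(pt[1],1))
E
```

```text
[ 574.93812402 -266.63651828  201.09568831] [3.14088036 0.21175546 3.13649511] [ 0.18  0.61  0.41  1.81 -0.56  0.65  2.5 ] [-1.39618237  1.05108983 -0.86032163] 60.228471914540954
[[-0.97 -0.07 -0.24]
 [-0.07  1.   -0.02]
 [ 0.24  0.   -0.97]]
[0.11, 0.813, 0.066, 0.001, 0.29, -0.047]
(array([-0.31358221,  0.76117346,  0.53142111,  1.63861044, -0.34881863,
        1.09465252,  1.97973805]), np.float64(1.3182731182333332e-05))
(array([-0.28946647,  0.91692658,  0.48815897,  1.70897127, -0.45459915,
        0.88854048,  2.05727335]), np.float64(1.152222861734538e-05))
[[328, 185], [322, 374], [187, 375], [181, 185], [192, 181], [319, 181]]
1 328 185 40.1 30.6
1 322 374 -41.4 29.5
1 187 375 -41.9 -28.6
1 181 185 40.1 -29.7
1 192 181 41.7 -25.1
1 319 181 41.7 26.9
-1 328 185 50.9 25.6
-1 322 374 -67.6 36.4
-1 187 375 -68.7 -35.7
-1 181 185 50.9 -24.5
-1 192 181 52.5 -20.6
-1 319 181 52.5 22.3
```

Measured from the held view, the tray centre sits at (−0.8, +0.4) mm in the tool frame with no skew. I'll carry it to above the tank, un-tilting so the tray is level.

Request:
move_arm(rows="0.01 0.1 0 0 0 0 1;0.03 0.22 0.02 0 0.03 0 1;0.05 0.34 0.04 0 0.07 -0.01 1;0.07 0.46 0.06 0 0.11 -0.02 1;0.09 0.58 0.066 0 0.16 -0.03 1;0.11 0.7 0.066 0.001 0.21 -0.04 1;0.11 0.77 0.066 0.001 0.26 -0.047 1;0.11 0.813 0.066 0.001 0.29 -0.047 1;0.11 0.813 0.066 0.001 0.29 -0.047 1;0.11 0.813 0.066 0.001 0.29 -0.047 1;0.11 0.813 0.066 0.001 0.29 -0.047 1")

```text
clock: 7.95
eef_pos: [546.7, -23.7, 172.5]
tool_rot: [3.141, -0.248, -3.075]
force: [0.6, -0.9, -0.8]
width: 60.4
gripper_force: 65.7
```

```bash
python3 - <<'E'
from h import *
s=read_state();print(s["eef_pos"],s["tool_rot"],np.round(s["qpos"],2),s["force"],s["width"])
Rt=rot(-14,np.pi+.068)
for z in(90,75,61):print(go([547.2,-23.1,z],Rt))
d=shot("wrist");cv2.imwrite("pics/dock2.png",d["img"][:,:,::-1])
E
```

```text
[546.73205098 -23.67526283 172.53587778] [ 3.14096705 -0.24796414 -3.0745057 ] [-0.34  0.76  0.56  1.67 -0.37  1.08  1.99] [ 0.63159711 -0.90142531 -0.77131034] 60.444806126644494
[-0.069, 0.002, 0.266, 0.001, -0.002, -0.001]
[-0.081, 0.002, 0.315, 0.001, -0.002, -0.001]
[-0.093, 0.002, 0.36, 0.001, -0.002, -0.001]
```

View pics/dock2.png

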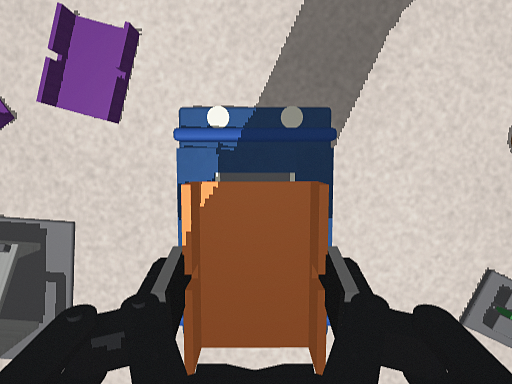

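Held square: the pocket's near edge, columns 216–295, is centred on the tray at column 255. I've now viewed 10 pictures, so from here I work from numbers. I'll lower to just above the rim.

Request:
move_arm(rows="-0.02 0.002 0.07 0.001 -0.002 -0.001 1;-0.04 0.002 0.15 0.001 -0.002 -0.001 1;-0.055 0.002 0.21 0.001 -0.002 -0.001 1;-0.069 0.002 0.266 0.001 -0.002 -0.001 1;-0.081 0.002 0.315 0.001 -0.002 -0.001 1;-0.081 0.002 0.315 0.001 -0.002 -0.001 1;-0.081 0.002 0.315 0.001 -0.002 -0.001 1")

```text
clock: 8.58
eef_pos: [547.3, -22.7, 75.7]
tool_rot: [3.141, -0.245, -3.073]
force: [-0.1, 0.7, -1.0]
width: 59.9
gripper_force: 65.7
```

```bash
python3 - <<'E'
from h import *
s=read_state();print(s["eef_pos"],s["tool_rot"],s["force"],s["width"])
Rt=rot(-14,np.pi+.068)
for z in(70,66,62,59):print(go([547.2,-23.1,z],Rt))
d=shot("wrist");m,c=blob(d["img"],(3,130,30),(18,255,255));h=cv2.approxPolyDP(cv2.convexHull(c[0]),2,True)[:,0,:]
print([(u,v,*onz(d,float(u),float(v),80)[:2].round(1)) for u,v in h])
E
```

```text
[547.32291153 -22.69762834  75.72863631] [ 3.14129158 -0.24474795 -3.0733865 ] [-0.10325679  0.67930166 -0.99968611] 59.92099032428104
[-0.004, -0.001, 0.019, 0.0, -0.0, 0.0]
[-0.007, -0.001, 0.032, 0.0, -0.0, 0.0]
[-0.011, -0.001, 0.045, 0.0, -0.0, 0.0]
[-0.013, -0.001, 0.054, 0.0, -0.0, 0.0]
[(np.int32(327), np.int32(184), np.float64(505.5), np.float64(5.3)), (np.int32(325), np.int32(365), np.float64(584.7), np.float64(11.2)), (np.int32(322), np.int32(374), np.float64(588.9), np.float64(10.3)), (np.int32(188), np.int32(375), np.float64(593.3), np.float64(-48.4)), (np.int32(184), np.int32(361), np.float64(587.0), np.float64(-50.5)), (np.int32(182), np.int32(185), np.float64(510.0), np.float64(-55.1)), (np.int32(200), np.int32(181), np.float64(507.9), np.float64(-47.7)), (np.int32(317), np.int32(181), np.float64(504.6), np.float64(1.1))]
```

```bash
python3 - <<'E'
from h import *
d=shot("wrist");m,c=blob(d["img"],(3,130,30),(18,255,255));h=cv2.convexHull(c[0])[:,0,:].astype(float)
for z in(76,77,78,79,80):
    P=np.array([onz(d,u,v,z)[:2] for u,v in h],np.float32);print(z,cv2.minAreaRect(P))
# pocket near edge visible? white/grey floor just above tray edge
print(cv2.cvtColor(d["img"],cv2.COLOR_RGB2HSV)[150:186:3,255].tolist())
E
```

```text
76 ((551.3782958984375, -21.83411407470703), (88.17548370361328, 63.84345626831055), 3.8920929431915283)
77 ((551.0158081054688, -21.858306884765625), (87.5639877319336, 63.40069580078125), 3.892090082168579)
78 ((550.6531982421875, -21.882484436035156), (86.95243072509766, 62.95793914794922), 3.8920929431915283)
79 ((550.2906494140625, -21.90667724609375), (86.3409652709961, 62.51516342163086), 3.8920907974243164)
80 ((549.9280395507812, -21.930877685546875), (85.72946166992188, 62.0723991394043), 3.892092227935791)
[[108, 156, 90], [108, 150, 90], [108, 152, 89], [107, 154, 91], [107, 152, 92], [107, 155, 89], [107, 152, 92], [108, 150, 90], [108, 110, 90], [120, 11, 89], [102, 47, 92], [11, 172, 169]]
```

```bash
python3 - <<'E'
from h import *
d=shot("wrist");hsv=cv2.cvtColor(d["img"],cv2.COLOR_RGB2HSV)
for u in(225,240,255,270,285):
    col=hsv[150:200,u];i=np.argmax(col[:,1]<130)+150;j=np.argmax((col[:,0]<18)&(col[:,1]>130))+150
    print(u,i,j,"rim",onz(d,u,i-.5,48)[:2].round(1),"tray floor top/bot",onz(d,u,j-.5,57)[:2].round(1),onz(d,u,j-.5,53)[:2].round(1))
# right/left rim edge of pocket ends in that strip
r=hsv[177];low=np.where((r[:,1]<130))[0];low=low[(low>195)&(low<320)];print(low.min(),low.max(),onz(d,low.min()-.5,177,48)[:2],onz(d,low.max()+.5,177,48)[:2])
E
```

```text
225 173 181 rim [506.2 -40. ] tray floor top/bot [509.7 -39. ] [510.  -39.3]
240 173 181 rim [505.6 -32.3] tray floor top/bot [509.2 -31.7] [509.5 -31.8]
255 173 181 rim [505.1 -24.6] tray floor top/bot [508.7 -24.4] [508.9 -24.3]
270 173 181 rim [504.6 -16.9] tray floor top/bot [508.2 -17. ] [508.4 -16.8]
285 173 181 rim [504.   -9.2] tray floor top/bot [507.7  -9.7] [507.9  -9.3]
196 314 [509.51372464 -55.06790143] [505.32277623   6.18595951]
```

The near gap measures 3.6 mm and should be 2.0 mm, so I'll shift −1.6 mm in x and lower in small steps, watching the force.

```bash
python3 - <<'E'
from h import *
Rt=rot(-14,np.pi+.068)
for z in(75,68,65,63):print(go([545.7,-22.9,z],Rt))
E
```

```text
[0.009, -0.002, 0.009, -0.0, 0.002, 0.001]
[0.003, -0.002, 0.031, -0.0, 0.002, 0.001]
[0.001, -0.002, 0.041, -0.0, 0.002, 0.001]
[-0.001, -0.002, 0.048, -0.0, 0.002, 0.001]
```

Request:
move_arm(rows="0.007 -0.001 0.008 0 0 0 1;0.005 -0.001 0.015 0 0 0 1;0.004 -0.001 0.023 0 0 0 1;0.003 -0.001 0.031 0 0 0 1;0.003 -0.001 0.031 0 0 0 1")

```text
clock: 9.15
eef_pos: [545.2, -21.7, 66.4]
tool_rot: [3.141, -0.243, -3.071]
force: [1.3, 0.5, -2.9]
width: 60.4
gripper_force: 65.8
```

Request:
move_arm(rows="-0.001 0 0.005 0 0 0 1;-0.002 0 0.01 0 0 0 1;-0.002 0 0.01 0 0 0 1")

```text
clock: 9.4
eef_pos: [545.2, -21.7, 63.5]
tool_rot: [3.141, -0.243, -3.071]
force: [0.7, -0.1, -2.4]
width: 60.1
gripper_force: 65.8
```

```bash
python3 - <<'E'
from h import *
for i in range(3):
    s=read_state();d=shot("wrist");print(s["eef_pos"],s["force"],s["torque"])
hsv=cv2.cvtColor(d["img"],cv2.COLOR_RGB2HSV)
for u in(240,255,270):
    col=hsv[150:200,u];i=np.argmax(col[:,1]<130)+150;j=np.argmax((col[:,0]<18)&(col[:,1]>130))+150
    print(u,i,j,"rim",onz(d,u,i-.5,48)[:2].round(1),"tray",onz(d,u,j-.5,48)[:2].round(1))
E
```

```text
[545.20436942 -21.70646465  63.46719933] [ 0.69571198 -0.11825684 -2.43000991] [ 0.06172507 -0.60444953 -0.00460394]
[545.20147548 -21.69743859  63.55030003] [ 0.29902428 -0.71009806 -2.61984768] [ 0.04019906 -0.56901377 -0.0250386 ]
[545.23968667 -21.73088841  63.65084636] [ 1.30564992  0.43779116 -2.34357639] [ 0.04746733 -0.60635924 -0.08816972]
240 181 182 rim [505.6 -31. ] tray [506.1 -30.9]
255 181 182 rim [505.1 -23.8] tray [505.6 -23.8]
270 181 182 rim [504.6 -16.7] tray [505.1 -16.7]
```

Request:
move_arm(rows="-0.003 -0.0046 -0.0007 0 0 0 1;-0.003 -0.0046 -0.0007 0 0 0 1;-0.003 -0.0046 -0.0007 0 0 0 1")

```text
clock: 9.8
eef_pos: [545.6, -23.3, 63.7]
tool_rot: [3.141, -0.244, -3.071]
force: [-0.5, 0.3, -2.1]
width: 60.2
gripper_force: 65.8
```

Request:
move_arm(rows="-0.0008 0 0.003 0 0 0 1;-0.0016 0 0.0063 0 0 0 1;-0.0016 0 0.0063 0 0 0 1")

```text
clock: 10.05
eef_pos: [545.8, -23.1, 62.0]
tool_rot: [3.141, -0.244, -3.071]
force: [0.3, 1.0, 1.6]
width: 60.6
gripper_force: 65.9
```

```bash
python3 - <<'E'
from h import *
for i in range(2):
    s=read_state();d=shot("wrist");print(s["eef_pos"],s["tool_rot"],s["force"],s["torque"])
hsv=cv2.cvtColor(d["img"],cv2.COLOR_RGB2HSV)
for u in(240,255,270):
    col=hsv[150:200,u];i=np.argmax(col[:,1]<130)+150;j=np.argmax((col[:,0]<18)&(col[:,1]>130))+150
    print(u,i,j,"rim",onz(d,u,i-.5,48)[:2].round(1),"tray",onz(d,u,j-.5,45)[:2].round(1))
E
```

```text
[545.83218448 -23.09219689  61.98534507] [ 3.14064567 -0.24402692 -3.07084484] [0.25887893 0.97996443 1.62835552] [ 0.03234929 -0.13135888 -0.01461544]
[545.84426447 -23.06129021  61.98310347] [ 3.14066667 -0.24393761 -3.07077589] [-0.53606473  1.13635071  1.47766665] [ 0.13442525 -0.00017078 -0.02403512]
240 150 181 rim [491.6 -33.2] tray [506.3 -32.4]
255 150 181 rim [491.1 -26.2] tray [505.8 -25.2]
270 150 181 rim [490.6 -19.2] tray [505.3 -18. ]
```

Contact has begun (Fz −2 → +1.6). I'll go down another 1 mm at a time.

Request:
move_arm(rows="-0.0008 0 0.0032 0 0 0 1;-0.0008 0 0.0032 0 0 0 1;-0.0008 0 0.0032 0 0 0 1")

```text
clock: 10.4
eef_pos: [545.9, -23.1, 61.9]
tool_rot: [3.14, -0.244, -3.071]
force: [-1.1, -0.2, 8.9]
width: 60.4
gripper_force: 66.8
```

Request:
move_arm(rows="-0.0008 0 0.0032 0 0 0 1;-0.0008 0 0.0032 0 0 0 1;-0.0008 0 0.0032 0 0 0 1")

```text
clock: 10.65
eef_pos: [545.9, -23.1, 61.9]
tool_rot: [3.14, -0.244, -3.071]
force: [-3.3, 0.0, 16.2]
width: 60.5
gripper_force: 67.5
```

It's solid at z=61.9, which puts the underside 21.9 mm below the TCP. That matches the grip height (20–23 mm), so the tray is on the pocket floor. I'll relax, release and retreat.

Request:
move_arm(rows="0.001 0 -0.005 0 0 0 1;0.001 0 -0.005 0 0 0 1;0.001 0 -0.005 0 0 0 0.2;0.001 0 -0.005 0 0 0 -0.4;0.001 0 -0.005 0 0 0 -1;0.001 0 -0.005 0 0 0 -1;0.001 0 -0.005 0 0 0 -1;0.001 0 -0.005 0 0 0 -1")

```text
clock: 11.32
eef_pos: [545.9, -23.1, 61.0]
tool_rot: [3.141, -0.244, -3.071]
force: [0.0, -1.0, -0.1]
width: 85.5
gripper_force: 0.0
```

Request:
move_arm(rows="0 0 -0.03 0 0 0 -1;0 0 -0.1 0 0 0 -1;0 0 -0.2 0 0 0 -1;0 0 -0.3 0 0 0 -1;0 0 -0.4 0 0 0 -1;0 0 -0.5 0 0 0 -1;0 0 -0.6 0 0 0 -1;0.1 0 -0.7 0 -0.08 0 -1;0.1 0 -0.7 0 -0.156 0 -1;0.1 0 -0.7 0 -0.156 0 -1;0.1 0 -0.7 0 -0.156 0 -1")

```text
clock: 12.23
eef_pos: [565.8, -21.9, 273.4]
tool_rot: [3.139, 0.001, -3.072]
force: [-0.4, 0.2, 1.0]
width: 85.4
gripper_force: 0.0
```

```bash
python3 - <<'E'
from h import *
s=read_state();print(s["eef_pos"],s["tool_rot"],s["width"],s["force"],np.round(s["qpos"],2))
d=shot("wrist");np.save("pics/seat.npy",d["img"])
cv2.imwrite("pics/seat.png",d["img"][:,:,::-1])
m,c=blob(d["img"],(3,130,30),(18,255,255));print([cv2.contourArea(k) for k in c[:5]])
h=cv2.convexHull(c[0])[:,0,:].astype(float)
H=cv2.approxPolyDP(cv2.convexHull(c[0]),2,True)[:,0,:];print([(int(u),int(v),*onz(d,float(u),float(v),67)[:2].round(1)) for u,v in H])
for z in(65,67,69,71):print(z,cv2.minAreaRect(np.array([onz(d,u,v,z)[:2] for u,v in h],np.float32)))
E
```

```text
[565.81710675 -21.86013954 273.38185984] [ 3.13949220e+00  9.41452039e-04 -3.07244489e+00] 85.35980794132647 [-0.41134811  0.21460454  1.00115114] [-0.4   0.54  0.6   1.73 -0.36  0.98  1.98]
[4695.5, 628.0]
[(284, 101, np.float64(504.2), np.float64(3.2)), (283, 183, np.float64(587.1), np.float64(10.2)), (226, 184, np.float64(592.3), np.float64(-49.3)), (223, 102, np.float64(509.1), np.float64(-55.6))]
65 ((548.072509765625, -22.7921142578125), (85.73218536376953, 62.1494026184082), 4.033106327056885)
67 ((547.6873779296875, -22.818431854248047), (85.22175598144531, 61.779396057128906), 4.033109664916992)
69 ((547.30224609375, -22.844783782958984), (84.7113037109375, 61.40937423706055), 4.033112049102783)
71 ((546.9171142578125, -22.871131896972656), (84.2009048461914, 61.03934097290039), 4.03309965133667)
```

The tray now measures centre (547.7,−22.8), yaw 4.0°, against the pocket's (548,−22.7), 3.9°, so it is seated. Next I'll turn the tool to the comb orientation above the tray to measure the notches.

Request:
move_arm(rows="0.06 0 0 0 0 0.08 -1;0.06 0 0.05 0 0 0.16 -1;0.06 0 0.1 0 0 0.24 -1;0.06 0 0.15 0 0 0.32 -1;0.06 0 0.2 0 0 0.4 -1;0.06 0 0.25 0 0 0.48 -1;0.06 0 0.31 0 0 0.56 -1;0.06 0 0.31 0 0 0.64 -1;0.06 0 0.31 0 0 0.72 -1;0.06 0 0.31 0 0 0.8 -1;0.06 0 0.31 0 0 0.88 -1;0.06 0 0.31 0 0 0.95 -1")

```text
clock: 13.28
eef_pos: [551.2, -22.2, 178.9]
tool_rot: [3.141, -0.001, 1.716]
force: [-0.4, 0.5, 0.0]
width: 85.2
gripper_force: 0.0
```

Request:
move_arm(rows="0 0 0 0 0 0.05 -1;0 0 0 0 0 0.05 -1;0 0 0 0 0 0.05 -1")

```text
clock: 13.53
eef_pos: [550.7, -22.4, 178.9]
tool_rot: [3.141, -0.0, 1.645]
force: [0.0, 0.7, -0.6]
width: 85.1
gripper_force: 0.0
```

```bash
python3 - <<'E'
from h import *
s=read_state();print(s["eef_pos"],s["tool_rot"],np.round(s["qpos"],2))
d=shot("wrist");np.save("pics/slot.npy",d["img"])
m,c=blob(d["img"],(3,130,30),(18,255,255));print([(cv2.contourArea(k),cv2.boundingRect(k)) for k in c[:5]])
h=cv2.convexHull(c[0])
print(cv2.approxPolyDP(c[0],1.5,True)[:,0,:].tolist())
for pt in (548+2.0,8.1),(548-2,-53.6):print(proj(d,np.array([*pt,67])).round(1))
E
```

```text
[550.69390535 -22.44578058 178.88294641] [ 3.14078667e+00 -1.63749321e-04  1.64548561e+00] [-0.57  0.77  0.95  1.88 -0.79  0.92  0.84]
[(8326.0, (195, 146, 115, 83))]
[[195, 151], [195, 156], [200, 157], [203, 215], [199, 228], [247, 228], [247, 222], [252, 220], [257, 222], [257, 228], [304, 228], [304, 221], [301, 216], [302, 170], [304, 158], [308, 157], [309, 154], [304, 146], [200, 146]]
[256.3 152.7]
[245.3 229.1]
```

```bash
python3 - <<'E'
from h import *
d=shot("wrist");g=cv2.cvtColor(d["img"],cv2.COLOR_RGB2GRAY);hsv=cv2.cvtColor(d["img"],cv2.COLOR_RGB2HSV)
print("bottom notch",onz(d,247.,228,67)[:2],onz(d,257.,228,67)[:2])
print("ends bottom",onz(d,198.5,228,67)[:2],onz(d,304.5,228,67)[:2])
print("ends top",onz(d,194.5,153,67)[:2],onz(d,309.5,153,67)[:2])
for r in range(142,166,2):print(r,g[r,238:272].tolist())
for r in(222,224,226,228):print(r,g[r,238:268].tolist())
E
```

```text
bottom notch [547.05878199 -52.69849332] [554.91221011 -52.122902  ]
ends bottom [508.97440421 -55.48976317] [592.22056589 -49.38850814]
ends top [504.88288718   4.49019434] [588.56057012  10.63676727]
142 [88, 89, 89, 91, 89, 89, 88, 89, 89, 91, 90, 90, 88, 88, 90, 89, 88, 88, 89, 89, 89, 87, 89, 90, 90, 90, 93, 92, 94, 92, 95, 92, 95, 93]
144 [108, 111, 110, 110, 110, 110, 109, 111, 111, 110, 104, 184, 181, 180, 180, 181, 180, 182, 181, 182, 180, 179, 179, 179, 181, 181, 182, 108, 110, 113, 112, 113, 112, 115]
146 [87, 84, 86, 85, 84, 85, 87, 83, 86, 83, 77, 71, 67, 71, 70, 70, 71, 72, 73, 77, 78, 80, 77, 79, 76, 100, 102, 80, 84, 87, 86, 84, 85, 86]
148 [82, 82, 82, 83, 82, 81, 81, 81, 78, 71, 170, 182, 180, 180, 186, 104, 111, 114, 117, 81, 80, 83, 80, 82, 82, 81, 81, 83, 83, 81, 82, 82, 79, 82]
150 [78, 75, 78, 77, 74, 77, 78, 74, 75, 61, 171, 189, 185, 186, 196, 75, 84, 89, 90, 80, 76, 77, 76, 77, 77, 78, 77, 76, 78, 76, 76, 74, 77, 78]
152 [173, 173, 174, 173, 174, 174, 174, 175, 175, 151, 162, 186, 183, 185, 192, 92, 97, 98, 98, 119, 181, 178, 176, 177, 176, 178, 177, 177, 17
[... 886 characters left out ...]
91, 88, 89, 89, 90, 91, 90, 91, 90, 90, 89, 90, 90, 88, 91, 90, 89, 89, 90, 89, 87, 76, 196, 187, 184, 184, 183, 184, 184, 184, 186, 190]
222 [80, 79, 80, 80, 81, 80, 79, 80, 81, 82, 72, 66, 64, 66, 71, 72, 71, 70, 67, 78, 79, 80, 80, 81, 80, 80, 79, 80, 80, 81]
224 [138, 137, 137, 136, 137, 136, 136, 138, 139, 145, 78, 85, 85, 86, 85, 84, 85, 84, 76, 144, 140, 137, 138, 136, 138, 139, 140, 139, 138, 139]
226 [172, 171, 173, 171, 172, 171, 173, 172, 175, 179, 75, 84, 84, 85, 85, 84, 83, 81, 72, 178, 174, 173, 172, 172, 173, 173, 173, 174, 173, 174]
228 [166, 165, 166, 165, 165, 165, 165, 165, 168, 172, 76, 83, 84, 84, 85, 84, 82, 83, 73, 172, 168, 166, 166, 165, 166, 166, 165, 167, 166, 167]
```

Both notches sit at column 252.0 (rows 150 and 226), so the tool's yaw of 1.6455 is exactly square to the slot. Now the comb.

```bash
python3 - <<'E'
from h import *
d=shot("wrist");print("slot",onz(d,252,226,67)[:2],onz(d,252,150,67)[:2],(np.linalg.inv(Tst())@np.append(onz(d,252,190,67),1)).round(2))
im=np.load("pics/comb1.npy");d["img"]=im;d["T"]=np.load("pics/comb1T.npy")
m,c=blob(im,(45,100,40),(80,255,255));h=c[0][:,0,:]
r=cv2.minAreaRect(np.array([onz(d,float(u),float(v),49)[:2] for u,v in h],np.float32));print(r)
x,y=r[0];print(go([x,y,190],rot(0,1.2387)))
E
```

```text
slot [550.67827472 -50.82206199] [546.4184431    9.67455107] [  1.75  -1.6  112.26   1.  ]
((623.4191284179688, 237.21975708007812), (63.73384475708008, 18.498369216918945), 69.39053344726562)
[0.847, 0.307, -0.035, 0.001, -0.001, 0.258]
```

Request:
move_arm(rows="0.1 0.04 -0.03 0 0 0.03 -1;0.2 0.08 -0.035 0 0 0.06 -1;0.3 0.12 -0.035 0 0 0.1 -1;0.42 0.16 -0.035 0 0 0.14 -1;0.54 0.2 -0.035 0 0 0.18 -1;0.66 0.24 -0.035 0 0 0.22 -1;0.78 0.28 -0.035 0 0 0.265 -1;0.847 0.307 -0.035 0 0 0.265 -1;0.847 0.307 -0.035 0 0 0.265 -1;0.847 0.307 -0.035 0 0 0.265 -1;0.847 0.307 -0.035 0 0 0.265 -1")

```text
clock: 14.6
eef_pos: [623.5, 235.6, 190.2]
tool_rot: [3.141, -0.0, 1.224]
force: [-0.4, -0.4, 0.7]
width: 85.6
gripper_force: 0.0
```

```bash
python3 - <<'E'
from h import *
s=read_state();print(s["eef_pos"],s["tool_rot"],np.round(s["qpos"],2))
d=shot("wrist");np.save("pics/comb2.npy",d["img"])
m,c=blob(d["img"],(45,80,30),(85,255,255));print([(cv2.contourArea(k),cv2.boundingRect(k),cv2.minAreaRect(k)) for k in c[:3]])
print(cv2.approxPolyDP(c[0],1.5,True)[:,0,:].tolist())
g=d["img"][:,:,1].astype(int);x,y,w,h=cv2.boundingRect(c[0])
for r in range(y-2,y+h+3,5):print(r,x-3,g[r,x-3:x+w+3].tolist())
E
```

```text
[623.5162266  235.6295523  190.22851202] [ 3.14054420e+00 -1.77411867e-04  1.22440130e+00] [-0.92  0.96  1.08  1.54 -0.89  1.19 -0.02]
[(721.5, (253, 129, 14, 74), ((259.9649658203125, 165.5160369873047), (12.096259117126465, 73.1978759765625), 1.9749339818954468))]
[[263, 129], [258, 129], [258, 140], [255, 141], [253, 199], [256, 202], [264, 200], [266, 142], [263, 140]]
127 250 [109, 110, 112, 115, 113, 112, 112, 110, 115, 116, 104, 106, 105, 116, 113, 112, 111, 111, 111, 112]
132 250 [108, 109, 110, 121, 38, 44, 47, 41, 93, 142, 136, 136, 136, 138, 116, 109, 109, 111, 110, 110]
137 250 [65, 65, 55, 55, 55, 37, 34, 35, 119, 135, 132, 130, 133, 143, 47, 28, 34, 37, 33, 38]
142 250 [31, 40, 46, 47, 46, 51, 56, 53, 54, 54, 53, 53, 54, 54, 54, 51, 61, 114, 110, 109]
147 250 [39, 45, 45, 46, 39, 69, 139, 128, 127, 129, 130, 129, 131, 131, 132, 134, 131, 72, 107, 107]
152 250 [43, 47, 46, 43, 38, 94, 136, 128, 127, 127, 127, 128, 128, 129, 130, 132, 126, 82, 107, 105]
157 250 [76, 44, 47, 44, 37, 105, 132, 125, 125, 126, 127, 126, 129, 127, 130, 134, 110, 105, 103, 104]
162 250 [40, 46, 48, 45, 38, 111, 129, 125, 128, 126, 127, 127, 126, 127, 129, 138, 93, 103, 102, 104]
167 250 [41, 46, 45, 45, 36, 123, 128, 125, 124, 125, 127, 127, 127, 128, 130, 133, 82, 103, 103, 101]
172 250 [47, 49, 47, 41, 53, 130, 127, 124, 125, 124, 126, 124, 127, 125, 129, 127, 84, 111, 69, 70]
177 250 [47, 46, 49, 45, 62, 54, 54, 54, 49, 92, 88, 82, 133, 126, 129, 128, 35, 42, 45, 45]
182 250 [45, 46, 47, 44, 58, 60, 58, 58, 61, 60, 58, 57, 58, 56, 57, 54, 43, 47, 44, 46]
187 250 [48, 48, 44, 47, 59, 59, 58, 59, 62, 58, 59, 59, 56, 52, 123, 67, 40, 46, 48, 48]
192 250 [47, 46, 46, 45, 58, 60, 60, 60, 58, 62, 59, 58, 58, 61, 59, 43, 46, 46, 46, 49]
197 250 [46, 46, 46, 46, 60, 58, 58, 61, 61, 59, 59, 59, 60, 61, 59, 44, 44, 47, 46, 45]
202 250 [98, 94, 95, 95, 98, 99, 59, 59, 59, 58, 61, 81, 97, 96, 98, 98, 98, 96, 98, 100]
```

```bash
python3 - <<'E'
from h import *
d=shot("wrist");T=Tst()
for u,v in((260.7,147),(260.1,171),(259,197),(260.4,141.),(258.9,201)):
    p=onz(d,u,v,49);print(p.round(1),(np.linalg.inv(T)@np.append(p,1)).round(2)[:3])
p=onz(d,260.1,171,49)
off=T[:3,:3]@np.array([0,-.5,0])
q=p+off;print(q)
for z in(110,45,38):print(go([q[0],q[1],z],rot(0,1.190)))
E
```

```text
[638.3 260.4  49. ] [ 28.77   4.98 141.61]
[631.1 241.5  49. ] [  8.51   4.6  141.59]
[622.4 220.1  49. ] [-14.56   3.77 141.57]
[639.8 265.1  49. ] [ 33.68   4.71 141.61]
[621.1 216.7  49. ] [-18.22   3.7  141.56]
[630.5837459  241.67601117  48.99947053]
[0.029, 0.014, 0.269, 0.001, -0.001, 0.021]
[0.028, 0.014, 0.485, 0.001, -0.001, 0.021]
[0.028, 0.014, 0.509, 0.001, -0.001, 0.021]
```

Request:
move_arm(rows="0.028 0.014 0.1 0 0 0.021 -1;0.028 0.014 0.2 0 0 0.021 -1;0.028 0.014 0.269 0 0 0.021 -1;0.028 0.014 0.269 0 0 0.021 -1;0.028 0.014 0.269 0 0 0.021 -1")

```text
clock: 15.12
eef_pos: [630.2, 242.2, 109.2]
tool_rot: [-3.141, 0.0, 1.19]
force: [1.2, -0.3, 0.4]
width: 85.6
gripper_force: 0.0
```

```bash
python3 - <<'E'
from h import *
s=read_state();print(s["eef_pos"],s["tool_rot"])
d=shot("wrist");T=Tst();g=d["img"][:,:,1].astype(int);hsv=cv2.cvtColor(d["img"],cv2.COLOR_RGB2HSV)
m=cv2.inRange(hsv,np.array((45,80,30)),np.array((85,255,255)))
ys=np.where(m.any(1))[0];print(ys.min(),ys.max())
for r in range(ys.min(),ys.max()+1,8):
    c=np.where(m[r])[0];p=onz(d,(c.min()+c.max())/2,r,49);print(r,c.min(),c.max(),(np.linalg.inv(T)@np.append(p,1)).round(2)[:3])
E
```

```text
[630.20418485 242.16053227 109.22581141] [-3.14149165e+00  1.70767920e-04  1.19013909e+00]
157 257
157 255 255 [38.89 -0.83 61.79]
165 252 259 [34.16 -0.54 61.79]
173 252 259 [29.35 -0.54 61.78]
181 248 263 [24.47 -0.54 61.78]
189 248 263 [19.5  -0.54 61.77]
197 248 263 [14.45 -0.54 61.76]
205 248 263 [ 9.32 -0.54 61.76]
213 248 263 [ 4.11 -0.54 61.75]
221 248 263 [-1.2  -0.54 61.74]
229 248 263 [-6.59 -0.54 61.74]
237 248 263 [-12.08  -0.55  61.73]
245 248 263 [-17.66  -0.55  61.72]
253 248 263 [-23.34  -0.55  61.71]
```

Yaw is aligned to the pixel. I'll descend and grip.

Request:
move_arm(rows="0 -0.002 0.07 0 0 0 -1;0 -0.002 0.14 0 0 0 -1;0 -0.002 0.19 0 0 0 -1;0 -0.002 0.227 0 0 0 -1;0 -0.002 0.227 0 0 0 -1;0 -0.002 0.227 0 0 0 -1")

```text
clock: 15.67
eef_pos: [630.9, 243.6, 42.7]
tool_rot: [3.139, -0.002, 1.192]
force: [0.3, -0.4, 0.2]
width: 85.4
gripper_force: 0.0
```

Request:
move_arm(rows="0 0 0 0 0 0 0;0 0 0 0 0 0 0.4;0 0 0 0 0 0 0.6;0 0 0 0 0 0 1;0 0 0 0 0 0 1;0 0 0 0 0 0 1;0 0 0 0 0 0 1;0 0 0 0 0 0 1;0 0 0 0 0 0 1;0 0 0 0 0 0 1")

```text
clock: 16.5
eef_pos: [630.4, 243.8, 41.6]
tool_rot: [3.14, -0.001, 1.192]
force: [0.8, -0.3, 2.1]
width: 8.8
gripper_force: 59.9
```

Request:
move_arm(rows="0 0 -0.03 0 0 0 1;0 0 -0.08 0 0 0 1;0 0 -0.16 0 0 0 1;0 0 -0.26 0 0 0 1;0 0 -0.36 0 0 0 1;0 0 -0.46 0 0 0 1;0 0 -0.46 0 0 0 1;0 0 -0.46 0 0 0 1")

```text
clock: 17.17
eef_pos: [630.6, 243.8, 182.5]
tool_rot: [3.138, -0.004, 1.192]
force: [-0.5, -0.4, -1.0]
width: 8.8
gripper_force: 59.6
```

```bash
python3 - <<'E'
from h import *
s=read_state();print(s["eef_pos"],s["tool_rot"],s["force"],s["width"])
d=shot("wrist");hsv=cv2.cvtColor(d["img"],cv2.COLOR_RGB2HSV)
m=cv2.inRange(hsv,np.array((45,80,30)),np.array((85,255,255)))
ys=np.where(m.any(1))[0];print(ys.min(),ys.max(),m.sum()/255)
for r in range(ys.min(),ys.max()+1,6):
    c=np.where(m[r])[0];print(r,c.min(),c.max(),len(c))
T=d["T_tool_cam"];f=192/np.tan(np.radians(d["vfov"])/2)
Ti=np.linalg.inv(T)
for zz in(-8,10,30):
  for x in(33,25,-25):
    c=Ti@np.array([x,0,zz,1]);print("tool",x,0,zz,"->",(d["cx"]+f*c[0]/-c[2]).round(1),(d["cy"]+f*c[1]/c[2]).round(1))
print(go([549.5,-22.4,130],rot(0,1.6455)))
E
```

```text
[630.64700064 243.84114435 182.54649523] [ 3.13832956 -0.00410646  1.1921339 ] [-0.52609308 -0.37619871 -0.99157646] 8.815036291688015
192 337 2854.0
192 252 257 6
198 250 260 11
204 250 260 11
210 249 260 12
216 249 260 12
222 249 260 12
228 244 265 22
234 243 266 24
240 243 266 24
246 243 266 24
252 243 266 24
258 243 266 24
264 244 265 22
270 244 265 22
276 245 264 20
282 245 264 20
288 245 264 20
294 245 264 20
300 245 264 20
306 245 264 20
312 245 265 21
318 244 265 22
324 244 265 22
330 244 265 22
336 244 265 22
tool 33 0 -8 -> 254.5 213.8
tool 25 0 -8 -> 254.5 232.5
tool -25 0 -8 -> 254.6 334.6
tool 33 0 10 -> 254.5 197.7
tool 25 0 10 -> 254.5 214.6
tool -25 0 10 -> 254.6 308.0
tool 33 0 30 -> 254.5 183.8
tool 25 0 30 -> 254.5 199.0
tool -25 0 30 -> 254.6 284.1
[-0.925, 0.08, 0.166, 0.001, -0.002, -0.289]
```

```bash
python3 - <<'E'
from h import *
d=shot("wrist");g=d["img"].astype(int)
print([(r,*g[r,254]) for r in range(186,268,2)]);print([(r,*g[r,254]) for r in range(320,345,2)])
T=d["T_tool_cam"];f=192/np.tan(np.radians(d["vfov"])/2);Ti=np.linalg.inv(T)
for zz in(-7.5,10.6,28.6,33.6):
  print(zz,[(x,round(float(d["cy"]+f*(c:=Ti@np.array([x,0,zz,1]))[1]/c[2]),1)) for x in(36,33,30,27,25,22,20,18)])
E
```

```text
[(186, np.int64(49), np.int64(49), np.int64(52)), (188, np.int64(52), np.int64(51), np.int64(53)), (190, np.int64(53), np.int64(52), np.int64(55)), (192, np.int64(29), np.int64(62), np.int64(38)), (194, np.int64(27), np.int64(63), np.int64(35)), (196, np.int64(26), np.int64(62), np.int64(34)), (198, np.int64(26), np.int64(62), np.int64(34)), (200, np.int64(26), np.int64(63), np.int64(35)), (202, np.int64(26), np.int64(62), np.int64(35)), (204, np.int64(39), np.int64(85), np.int64(49)), (206, np.int64(60), np.int64(132), np.int64(75)), (208, np.int64(60), np.int64(130), np.int64(74)), (210, np.int64(59), np.int64(129), np.int64(72)), (212, np.int64(59), np.int64(129), np.int64(73)), (214, np.int64(57), np.int64(129), np.int64(72)), (216, np.int64(58), np.int64(128), np.int64(72)), (218, np.int64(58), np.int64(129), np.int64(73)), (220, np.int64(61), np.int64(132), np.int64(75)), (222, np.int64(41), np.int64(93), np.int64(50)), (224, np.int64(24), np.int64(58), np.int64(31)), (226, np.int64(24), np.int64(59), np.int64(33)), (228, np.int64(26), np.int64(59), np.int64(33)), (230, np.int6
[... 1307 characters left out ...]
)), (336, np.int64(20), np.int64(58), np.int64(29)), (338, np.int64(167), np.int64(157), np.int64(152)), (340, np.int64(180), np.int64(171), np.int64(165)), (342, np.int64(177), np.int64(169), np.int64(162)), (344, np.int64(181), np.int64(172), np.int64(165))]
-7.5 [(36, 206.1), (33, 213.3), (30, 220.3), (27, 227.3), (25, 231.9), (22, 238.7), (20, 243.2), (18, 247.6)]
10.6 [(36, 190.8), (33, 197.3), (30, 203.6), (27, 209.9), (25, 214.1), (22, 220.2), (20, 224.3), (18, 228.3)]
28.6 [(36, 178.8), (33, 184.7), (30, 190.5), (27, 196.2), (25, 200.0), (22, 205.6), (20, 209.3), (18, 212.9)]
33.6 [(36, 175.9), (33, 181.6), (30, 187.3), (27, 192.8), (25, 196.5), (22, 202.0), (20, 205.6), (18, 209.2)]
```

In hand, the comb is centred in tool y (column 254.5) and offset about −2.8 mm along tool x. I'll carry it above the slot.

```bash
python3 - <<'E'
from h import *
print(go([548.5,-19.9,135],rot(0,1.6455)))
E
```

```text
[-0.917, 0.076, 0.146, -0.0, -0.001, -0.289]
```

Request:
move_arm(rows="-0.11 0.01 0 0 0 -0.03 1;-0.22 0.02 0 0 0 -0.06 1;-0.33 0.03 0 0 0 -0.1 1;-0.44 0.04 0 0 0 -0.14 1;-0.55 0.05 0 0 0 -0.18 1;-0.66 0.06 0 0 0 -0.22 1;-0.77 0.07 0.03 0 0 -0.26 1;-0.87 0.076 0.08 0 0 -0.289 1;-0.917 0.076 0.146 0 0 -0.289 1;-0.917 0.076 0.146 0 0 -0.289 1;-0.917 0.076 0.146 0 0 -0.289 1")

```text
clock: 18.18
eef_pos: [547.9, -20.4, 133.9]
tool_rot: [-3.139, -0.002, 1.644]
force: [0.6, 0.9, -0.8]
width: 8.5
gripper_force: 59.6
```

```bash
cat > slot.py <<'E'
from h import *
s=read_state();print(s["clock"],s["eef_pos"].round(1),s["tool_rot"].round(4),s["force"].round(1),s["width"])
d=shot("wrist");hsv=cv2.cvtColor(d["img"],cv2.COLOR_RGB2HSV);g=d["img"][:,:,0].astype(int)
gm=cv2.inRange(hsv,np.array((45,80,20)),np.array((85,255,255)))
print("green", [(r,*np.where(gm[r])[0][[0,-1]]) for r in range(150,340,20) if gm[r].any()])
# predicted notch in near (+y) wall top
for y in(8.1,-53.6):
    x=548.7-.0706*(y+22.7);u,v=proj(d,np.array([x,y,67]));print("pred notch",u.round(1),v.round(1))
    if y>0:
        for r in range(int(v)-8,int(v)+9,2):
            print(r,int(u)-16,g[r,int(u)-16:int(u)+17].tolist())
Rt=rot(0,1.6455)
for z in(110,100,95,88,81,79):print(z,go([548.5,-19.9,z],Rt))
E
python3 slot.py
```

```text
18.1833 [547.9 -20.4 133.9] [-3.1390e+00 -1.9000e-03  1.6437e+00] [ 0.6  0.9 -0.8] 8.52311271758617
green [(210, np.int64(250), np.int64(260)), (230, np.int64(244), np.int64(265)), (250, np.int64(243), np.int64(266)), (270, np.int64(244), np.int64(265)), (290, np.int64(245), np.int64(265)), (310, np.int64(245), np.int64(264)), (330, np.int64(244), np.int64(265))]
pred notch 255.6 172.3
164 239 [141, 141, 141, 141, 141, 142, 142, 141, 142, 143, 141, 138, 131, 125, 125, 125, 127, 129, 135, 136, 131, 129, 132, 138, 139, 142, 142, 142, 143, 141, 143, 142, 141]
166 239 [141, 141, 142, 143, 143, 140, 141, 141, 142, 142, 140, 124, 255, 255, 255, 255, 255, 255, 142, 144, 223, 220, 192, 136, 141, 141, 141, 141, 142, 141, 142, 140, 141]
168 239 [141, 141, 143, 141, 142, 142, 142, 141, 141, 140, 137, 127, 255, 255, 254, 254, 255, 255, 140, 150, 154, 155, 150, 139, 141, 142, 142, 141, 141, 141, 140, 142, 141]
170 239 [139, 142, 140, 141, 141, 135, 130, 129, 131, 129, 126, 122, 255, 255, 254, 254, 255, 224, 128, 135, 139, 139, 136, 125, 128, 129, 127, 129, 128, 128, 128, 129, 129]
172 239 [154, 1
[... 455 characters left out ...]
, 242, 254, 254, 254, 254, 254, 254, 254, 254, 254]
178 239 [156, 154, 154, 155, 154, 156, 154, 152, 140, 255, 255, 255, 255, 254, 253, 253, 253, 253, 253, 254, 253, 253, 254, 254, 254, 253, 253, 254, 254, 253, 253, 253, 253]
180 239 [156, 154, 153, 155, 155, 155, 154, 153, 151, 142, 135, 121, 255, 255, 253, 253, 253, 253, 253, 253, 253, 253, 254, 253, 253, 253, 254, 253, 253, 254, 254, 254, 254]
pred notch 255.3 262.3
110 [-0.002, -0.002, 0.082, -0.0, -0.001, 0.0]
100 [-0.002, -0.002, 0.115, -0.0, -0.001, 0.0]
95 [-0.002, -0.002, 0.132, -0.0, -0.001, 0.0]
88 [-0.002, -0.002, 0.155, -0.0, -0.001, 0.0]
81 [-0.002, -0.002, 0.178, -0.0, -0.001, 0.0]
79 [-0.002, -0.002, 0.185, -0.0, -0.001, 0.0]
```

```bash
cat > slot2.py <<'E'
from h import *
for k in range(3):
    s=read_state();d=shot("wrist");g=d["img"][:,:,0].astype(int)
    u,v=proj(d,np.array([548.7-.0706*30.8,8.1,67]))
    hsv=cv2.cvtColor(d["img"],cv2.COLOR_RGB2HSV);gm=cv2.inRange(hsv,np.array((45,80,20)),np.array((85,255,255)))
    c=np.where(gm[250])[0];c2=np.where(gm[212])[0]
    print(s["eef_pos"].round(2),s["tool_rot"].round(4),"pred",u.round(1),v.round(1),"comb",(c[0]+c[-1])/2,(c2[0]+c2[-1])/2)
for r in range(int(v)-10,int(v)+2,2):print(r,int(u)-12,g[r,int(u)-12:int(u)+13].tolist())
E
python3 slot2.py
```

```text
[549.12 -19.41 134.54] [-3.1411e+00 -1.8000e-03  1.6461e+00] pred 253.3 173.4 comb 254.5 255.0
[549.81 -18.94 135.01] [ 3.1408e+00 -1.4000e-03  1.6476e+00] pred 252.1 173.8 comb 254.5 255.0
[550.15 -18.77 135.31] [ 3.1399e+00 -1.2000e-03  1.6484e+00] pred 251.4 173.9 comb 254.5 255.0
163 239 [131, 136, 137, 134, 137, 132, 131, 132, 132, 132, 133, 131, 133, 131, 133, 131, 131, 132, 131, 132, 132, 130, 133, 132, 129]
165 239 [142, 142, 143, 143, 142, 140, 142, 139, 138, 135, 135, 134, 134, 134, 136, 136, 138, 137, 139, 141, 141, 142, 141, 142, 141]
167 239 [141, 142, 141, 141, 141, 142, 139, 128, 255, 255, 255, 255, 255, 255, 160, 167, 169, 168, 170, 139, 141, 142, 141, 141, 142]
169 239 [141, 143, 141, 142, 142, 140, 138, 122, 255, 255, 254, 254, 255, 255, 141, 150, 154, 156, 151, 137, 141, 142, 141, 139, 141]
171 239 [141, 140, 141, 141, 141, 142, 137, 131, 255, 255, 254, 254, 255, 255, 136, 144, 148, 147, 145, 134, 139, 138, 137, 137, 137]
173 239 [152, 152, 151, 150, 150, 152, 147, 136, 255, 255, 254, 254, 255, 251, 255, 255, 255, 255, 245, 239, 240, 241, 241, 241, 241]
```

Request:
move_arm(rows="0 0 0 0 0 0 1;0 0 0 0 0 0 1;0 0 0 0 0 0 1;0 0 0 0 0 0 1;0 0 0 0 0 0 1;0 0 0 0 0 0 1")

```text
clock: 18.88
eef_pos: [549.5, -20.2, 135.3]
tool_rot: [3.14, -0.001, 1.646]
force: [0.6, -0.6, -0.7]
width: 8.7
gripper_force: 59.6
```

```bash
python3 slot2.py
```

```text
[549.49 -20.16 135.29] [ 3.1401e+00 -7.0000e-04  1.6462e+00] pred 252.6 171.7 comb 254.5 255.0
[549.48 -20.22 135.27] [ 3.1402e+00 -7.0000e-04  1.6461e+00] pred 252.6 171.7 comb 254.5 255.0
[549.46 -20.22 135.25] [ 3.1402e+00 -7.0000e-04  1.6461e+00] pred 252.7 171.7 comb 254.5 255.0
161 240 [134, 135, 135, 136, 136, 135, 136, 134, 136, 134, 135, 135, 133, 148, 144, 146, 143, 144, 145, 144, 145, 145, 144, 148, 128]
163 240 [142, 142, 141, 143, 141, 140, 142, 139, 136, 134, 135, 132, 133, 134, 135, 136, 136, 137, 139, 139, 140, 143, 142, 143, 142]
165 240 [142, 141, 141, 142, 142, 141, 140, 128, 255, 255, 255, 255, 255, 255, 159, 166, 169, 168, 174, 138, 141, 141, 142, 143, 143]
167 240 [141, 141, 140, 142, 141, 141, 138, 123, 255, 255, 254, 254, 255, 255, 139, 151, 153, 155, 156, 137, 141, 141, 141, 141, 142]
169 240 [140, 142, 140, 140, 139, 136, 132, 116, 255, 255, 254, 254, 255, 255, 132, 139, 142, 143, 148, 128, 132, 133, 133, 134, 133]
171 240 [151, 152, 151, 150, 140, 255, 255, 241, 248, 255, 254, 254, 254, 255, 255, 255, 255, 255, 255, 240, 255, 255, 255, 255, 255]
```

Settled. The notch centre is at column 253.0 against the comb at 254.7, so I'll shift −1.0 mm in tool y and descend to just above the notch.

Request:
move_arm(rows="0 -0.0035 0.03 0 0 0 1;0 -0.0035 0.06 0 0 0 1;0 -0.0035 0.09 0 0 0 1;0 -0.0035 0.11 0 0 0 1;0 -0.0035 0.11 0 0 0 1;0 -0.0035 0.11 0 0 0 1;0 -0.0035 0.11 0 0 0 1;0 -0.0035 0.11 0 0 0 1;0 -0.0035 0.11 0 0 0 1")

```text
clock: 19.78
eef_pos: [548.7, -20.3, 102.6]
tool_rot: [3.14, -0.001, 1.646]
force: [-0.8, 0.0, 0.8]
width: 8.7
gripper_force: 59.6
```

```bash
python3 slot2.py; python3 - <<'E'
from h import *
d=shot("wrist");g=d["img"][:,:,0].astype(int)
for r in range(176,204,3):print(r,238,g[r,238:274].tolist())
E
```

```text
[548.72 -20.34 102.59] [ 3.1395e+00 -6.0000e-04  1.6461e+00] pred 253.8 188.7 comb 254.0 255.0
[548.73 -20.3  102.59] [ 3.1395e+00 -7.0000e-04  1.6461e+00] pred 253.8 188.7 comb 254.0 255.0
[548.63 -20.26 102.51] [ 3.1397e+00 -7.0000e-04  1.6462e+00] pred 254.0 188.9 comb 254.0 255.0
178 241 [142, 142, 142, 142, 141, 143, 142, 141, 142, 140, 136, 130, 127, 129, 137, 139, 137, 131, 130, 130, 137, 139, 142, 141, 141]
180 241 [142, 142, 142, 143, 142, 142, 142, 149, 157, 154, 138, 255, 255, 255, 143, 151, 148, 221, 217, 222, 160, 139, 142, 143, 143]
182 241 [143, 143, 142, 143, 141, 144, 142, 145, 156, 149, 131, 255, 255, 255, 143, 151, 154, 153, 154, 157, 137, 140, 143, 142, 142]
184 241 [143, 144, 142, 142, 143, 143, 142, 140, 154, 139, 255, 255, 255, 255, 141, 149, 151, 154, 154, 156, 136, 141, 142, 143, 143]
186 241 [141, 142, 142, 141, 141, 142, 141, 139, 155, 145, 234, 255, 255, 255, 255, 255, 255, 255, 255, 255, 122, 133, 135, 135, 135]
188 241 [152, 153, 151, 154, 152, 152, 153, 148, 157, 153, 143, 235, 255, 255, 255, 254, 254, 254, 255, 255, 205, 255, 255, 255, 255]
176 238 [14
[... 1135 characters left out ...]
, 155, 155, 155, 155, 155, 156, 154, 156, 156, 159, 169, 48, 59, 47, 34, 38, 35, 34, 27, 55, 91, 202, 255, 255, 254, 253, 253, 253, 253, 253, 253, 253, 253, 253, 253]
197 238 [156, 157, 157, 155, 155, 155, 156, 155, 155, 156, 161, 177, 24, 36, 36, 38, 41, 41, 42, 41, 35, 14, 180, 255, 255, 253, 253, 253, 253, 254, 254, 254, 254, 254, 254, 254]
200 238 [153, 153, 155, 153, 154, 155, 154, 155, 155, 156, 162, 132, 26, 39, 39, 39, 39, 39, 39, 38, 36, 24, 73, 255, 255, 255, 254, 254, 255, 255, 131, 138, 140, 142, 139, 140]
203 238 [154, 153, 153, 154, 154, 155, 155, 153, 154, 156, 167, 91, 29, 39, 38, 39, 39, 36, 37, 38, 34, 26, 62, 159, 145, 142, 141, 141, 142, 145, 151, 154, 155, 154, 154, 155]
```

Aligned within about 0.2 mm (notch 254.4, comb 254.8). I'll lower it.

Request:
move_arm(rows="0 -0.0005 0.01 0 0 0 1;0 -0.0005 0.02 0 0 0 1;0 -0.0005 0.03 0 0 0 1;0 -0.0005 0.036 0 0 0 1;0 -0.0005 0.036 0 0 0 1;0 -0.0005 0.036 0 0 0 1")

```text
clock: 20.48
eef_pos: [548.2, -20.3, 91.2]
tool_rot: [3.141, -0.001, 1.646]
force: [0.5, -0.3, -0.3]
width: 8.8
gripper_force: 59.6
```

Request:
move_arm(rows="0 0 0.008 0 0 0 1;0 0 0.016 0 0 0 1;0 0 0.024 0 0 0 1;0 0 0.024 0 0 0 1;0 0 0.024 0 0 0 1")

```text
clock: 20.9
eef_pos: [548.2, -20.3, 84.0]
tool_rot: [3.141, -0.001, 1.646]
force: [0.2, 0.6, -0.2]
width: 8.9
gripper_force: 59.6
```

No contact down to 84. Home is expected near 80.6, so I'll take small steps.

Request:
move_arm(rows="0 0 0.004 0 0 0 1;0 0 0.008 0 0 0 1;0 0 0.008 0 0 0 1;0 0 0.008 0 0 0 1")

```text
clock: 21.23
eef_pos: [548.3, -20.3, 81.8]
tool_rot: [3.14, -0.001, 1.646]
force: [0.1, 0.5, 0.4]
width: 8.7
gripper_force: 59.6
```

Request:
move_arm(rows="0 0 0.0035 0 0 0 1;0 0 0.0035 0 0 0 1;0 0 0.0035 0 0 0 1")

```text
clock: 21.48
eef_pos: [548.3, -20.3, 80.7]
tool_rot: [3.14, -0.001, 1.646]
force: [0.5, 0.4, -0.9]
width: 9.1
gripper_force: 59.6
```

Request:
move_arm(rows="0 0 0.0035 0 0 0 1;0 0 0.0035 0 0 0 1;0 0 0.0035 0 0 0 1")

```text
clock: 21.73
eef_pos: [548.5, -20.3, 80.4]
tool_rot: [3.14, -0.001, 1.646]
force: [-1.0, 1.1, 5.8]
width: 8.9
gripper_force: 60.7
```

Contact came at z=80.4, matching the expected 80.6, so the comb is home. I'll relax, open and retreat straight up.

Request:
move_arm(rows="0 0 -0.001 0 0 0 1;0 0 -0.001 0 0 0 0.7;0 0 -0.001 0 0 0 0.4;0 0 -0.001 0 0 0 0;0 0 -0.001 0 0 0 -0.4;0 0 -0.001 0 0 0 -0.4;0 0 -0.001 0 0 0 -0.4;0 0 -0.001 0 0 0 -0.4")

```text
clock: 22.4
eef_pos: [548.3, -20.3, 80.0]
tool_rot: [3.14, -0.001, 1.646]
force: [-0.4, 0.9, -0.6]
width: 60.0
gripper_force: 0.0
```

Request:
move_arm(rows="0 0 -0.03 0 0 0 -0.4;0 0 -0.08 0 0 0 -0.4;0 0 -0.16 0 0 0 -0.4;0 0 -0.26 0 0 0 -0.4;0 0 -0.36 0 0 0 -0.4;0 0 -0.46 0 0 0 -1;0 0 -0.5 0 0 0 -1;0 0 -0.5 0 0 0 -1;0 0 -0.5 0 0 0 -1;0 0 -0.5 0 0 0 -1")

```text
clock: 23.23
eef_pos: [547.3, -19.8, 228.9]
tool_rot: [-3.141, -0.002, 1.646]
force: [0.8, 0.3, 0.3]
width: 85.5
gripper_force: 0.0
```

```bash
python3 - <<'E'
from h import *
s=read_state();print(s["eef_pos"],s["tool_rot"],s["width"],s["force"])
d=shot("wrist");hsv=cv2.cvtColor(d["img"],cv2.COLOR_RGB2HSV);T=Tst()
for n,lo,hi,z in(("green",(45,80,20),(85,255,255),88),("orange",(3,130,30),(18,255,255),67)):
    m,c=blob(d["img"],lo,hi);P=np.vstack([k[:,0,:] for k in c]).astype(float)
    print(n,[(cv2.contourArea(k),cv2.boundingRect(k)) for k in c[:4]]);print(cv2.minAreaRect(np.array([onz(d,u,v,z)[:2] for u,v in P],np.float32)))
    if n=="green":
        ys=np.where(m.any(1))[0]
        for r in range(ys.min(),ys.max()+1,8):w=np.where(m[r])[0];print(r,w[0],w[-1],end="; ")
        print()
# expected bar corners (top z=88, half 25 along slot dir, half 5) and plate ends
c=np.array([548.4,-22.8]);y=np.array([-.0706,.9975]);x=np.array([.9975,.0706])
for a,b,z in((25,-5,88),(25,5,88),(-25,-5,88),(-25,5,88),(33,0,70)):print(a,b,proj(d,np.array([*(c+a*y+b*x),z])).round(1))
# other objects vs. start, top camera
t=shot("top");o=np.load("pics/top0.npy").astype(int);D=np.abs(t["img"].astype(int)-o).max(2)
for n,(u,v) in dict(jar=(126,241),bottle=(187,134),box=(236,134)).items():print(n,np.percentile(D[v-14:v+14,u-14:u+14],[50,90,99]))
E
```

```text
[547.30562492 -19.82848808 228.9401509 ] [-3.14096664e+00 -1.54376835e-03  1.64631440e+00] 85.47176065808073 [0.84226584 0.28439361 0.33197959]
green [(684.5, (250, 141, 12, 73))]
((547.9452514648438, -17.32221031188965), (9.418069839477539, 62.938018798828125), 4.639041900634766)
141 254 258; 149 254 258; 157 250 261; 165 250 261; 173 250 261; 181 250 261; 189 250 261; 197 250 261; 205 251 261; 213 253 258; Traceback (most recent call last):
  File "<stdin>", line 9, in <module>
IndexError: index 0 is out of bounds for axis 0 with size 0
```

```bash
python3 - <<'E'
from h import *
d=shot("wrist");print(read_state()["eef_pos"])
m,c=blob(d["img"],(45,80,20),(85,255,255));print([cv2.boundingRect(k) for k in c])
mo,co=blob(d["img"],(3,130,30),(18,255,255));P=np.vstack([k[:,0,:] for k in co]).astype(float)
print(cv2.minAreaRect(np.array([onz(d,u,v,67)[:2] for u,v in P],np.float32)))
print(d["img"][140:218:2,256,1].tolist())
k=np.array([548.4,-22.8]);y=np.array([-.0706,.9975])
for a,z,n in((25,88,"bar end top"),(25,70,"bar end bot"),(-25,88,"far end top"),(33,70,"plate end top"),(33,52,"plate end bot"),(31,67,"wall top")):print(n,proj(d,np.array([*(k+a*y),z])).round(1))
t=shot("top");o=np.load("pics/top0.npy").astype(int);D=np.abs(t["img"].astype(int)-o).max(2)
for n,(u,v) in dict(jar=(126,241),bottle=(187,134),box=(236,134)).items():print(n,np.percentile(D[v-14:v+14,u-14:u+14],[50,90,99]))
E
```

```text
[547.27088632 -20.04829325 228.65141315]
[(251, 140, 12, 74)]
((548.9526977539062, -20.15389633178711), (83.14818572998047, 64.50423431396484), 4.310920238494873)
[67, 61, 168, 170, 169, 170, 117, 69, 60, 177, 69, 78, 78, 77, 79, 79, 79, 79, 77, 79, 78, 77, 78, 77, 78, 77, 79, 78, 68, 165, 158, 160, 158, 158, 159, 157, 154, 106, 85]
bar end top [255.8 155.5]
bar end bot [255.8 150.9]
far end top [255.5 212. ]
plate end top [255.8 141.7]
plate end bot [255.8 138.1]
wall top [255.8 143.4]
jar [28. 57. 65.]
bottle [ 7. 10. 12.]
box [ 9. 11. 14.]
```

The comb is upright and at the expected height. The brightness change around the jar may be the arm's shadow, so I'll check the jar's position.

```bash
python3 - <<'E'
from h import *
t=shot("top");o=np.load("pics/top0.npy")
a=cv2.cvtColor(o,cv2.COLOR_RGB2GRAY);b=cv2.cvtColor(t["img"],cv2.COLOR_RGB2GRAY)
for n,(u,v,h) in dict(jar=(126,241,11),bottle=(187,134,14),box=(236,134,22)).items():
    q=a[v-h:v+h,u-h:u+h];r=cv2.matchTemplate(b[v-h-12:v+h+12,u-h-12:u+h+12],q,cv2.TM_CCOEFF_NORMED);_,m,_,l=cv2.minMaxLoc(r);print(n,round(m,3),l[0]-12,l[1]-12)
print(a[241,108:146].tolist());print(b[241,108:146].tolist());print(a[225:258,126].tolist());print(b[225:258,126].tolist())
E
```

```text
jar 0.685 -11 -11
bottle 0.994 0 0
box 0.997 0 0
[104, 100, 103, 103, 102, 102, 103, 105, 118, 129, 133, 131, 134, 135, 135, 136, 133, 134, 136, 137, 137, 134, 134, 132, 110, 68, 39, 34, 48, 63, 80, 98, 100, 103, 104, 103, 105, 103]
[107, 106, 104, 96, 82, 73, 67, 69, 71, 73, 75, 74, 77, 77, 76, 79, 82, 83, 80, 83, 82, 80, 85, 86, 85, 85, 85, 83, 85, 82, 87, 84, 88, 87, 87, 87, 87, 84]
[102, 100, 105, 106, 102, 100, 100, 95, 105, 129, 138, 138, 135, 138, 136, 136, 136, 136, 135, 135, 134, 134, 130, 113, 74, 54, 60, 81, 103, 107, 103, 104, 107]
[104, 104, 99, 88, 72, 69, 70, 72, 73, 76, 77, 76, 77, 78, 81, 79, 80, 81, 81, 83, 84, 87, 86, 85, 84, 84, 85, 84, 86, 85, 86, 84, 88]
```

The arm's elbow blocks the jar in the top view. I'll check with the scene camera.

```bash
python3 - <<'E'
from h import *
t=shot("scene");o=np.load("pics/scene0.npy")
a=cv2.cvtColor(o,cv2.COLOR_RGB2GRAY);b=cv2.cvtColor(t["img"],cv2.COLOR_RGB2GRAY)
for n,(u,v,h) in dict(jar=(401,227,15),bottle=(287,274,22),tank=(288,212,20),holder=(376,282,15)).items():
    q=a[v-h:v+h,u-h:u+h];r=cv2.matchTemplate(b[v-h-12:v+h+12,u-h-12:u+h+12],q,cv2.TM_CCOEFF_NORMED);_,m,_,l=cv2.minMaxLoc(r);print(n,round(m,3),l[0]-12,l[1]-12)
for n,lo,hi in(("green",(45,80,20),(85,255,255)),("orange",(3,130,30),(18,255,255))):
    m,c=blob(t["img"],lo,hi,6);print(n,[(cv2.contourArea(k),cv2.boundingRect(k)) for k in c if cv2.boundingRect(k)[0]>230])
k=np.array([548,-22.8]);y=np.array([-.0706,.9975]);x=np.array([.9975,.0706])
for a_,b_,z in((25,0,88),(-25,0,88),(33,0,70),(31,-42,67),(31,42,67),(-31,42,67),(-31,-42,67)):print(a_,b_,z,proj(t,np.array([*(k+a_*y+b_*x),z])).round(1))
E
```

```text
jar 1.0 0 0
bottle 0.999 0 0
tank 0.564 0 1
holder 0.877 -1 0
green [(211.0, (279, 190, 24, 17))]
orange [(334.0, (274, 195, 36, 25)), (75.5, (392, 225, 18, 11))]
25 0 88 [300.8 196.5]
-25 0 88 [282.4 190.4]
33 0 70 [303.4 203. ]
31 -42 67 [309.1 194. ]
31 42 67 [295.6 213.9]
-31 42 67 [272.6 205.9]
-31 -42 67 [286.9 186.8]
```

The jar, bottle and box haven't moved, and the tray and comb are where expected in an independent view. I'm handing in.

```bash
python3 -c "
from cell import *
print(finish_job())"
```

```text
the job is handed in; nothing more can be done
None
```

I handed the job in at about 24 s of the 64 s: the tray is seated in the tank pocket, the comb stands upright and home in its notches, and the bottle, tip box and jar show no movement in the camera checks.

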